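# Fit the hand guard onto the sloping vegetable slicer

### The job

Put the loose hand guard on the vegetable slicer: feed its flat slide under the lips of the two side rails from their open upper end and slide it down the bed, pressing it past the sprung catch, until it is fully home against the end stop at the bottom with the catch up in its notch. Then let go of it, and leave the other things on the table where they stand.

Things in the scene. Friction and masses are not known exactly. Their poses are not given: they have to be found in the camera images.
- slicer: Fixed vegetable slicer, grey and steel: a bed 200 mm long, 116 mm wide, sloping at 30 degrees on a front foot and rear leg. Origin on the table under the bed's middle, where the bed surface is 85 mm up. x points level from the low end (surface 35 mm up, on the robot's side) to the high end (135 mm up), z up.
- home (a point): Where guard_mid is when the guard is fully home: 30 mm off the bed, mid-way between the rails. Axes: x up the slope to the open end (30 degrees above level), y across the bed, z square off the bed. From here the bed runs 164 mm up to the open end and 37 mm down to the end stop, a wall 16 mm high.
- mouth (a point): Middle of the track's open upper end, on the bed surface; axes as point home. Each side rail has a lip turned inward: 100 mm between the rails, 80 mm between the lips; lips' undersides 10 mm and tops 14 mm above the bed. Over the last 20 mm at this end the track flares about 3 mm to each side, up and down.
- guard_mid (a point): Centre of the loose black plastic hand guard (60 mm high, about 160 g), 30 mm above its flat underside; stands on the table left of the robot. x: along its sliding way (alike both ways round), y across, z up. Its foot is a flat slide 72 (x) by 96 (y) by 8 mm whose side edges go under the lips with 2 mm play each side and in height.
- guard_grip (a point): Middle of the guard's upright flat grip, 46 mm above the underside, axes as guard_mid. The grip is 12 mm thick (x), 82 mm wide (y), 24 to 60 mm above the underside; hold it across its thickness. Below it is a block 60 (x) by 66 (y) mm, 8 to 24 mm up. Under the slide a 20 mm long notch crosses the middle, with 20 degree ramps at both ends.
- catch (a joint): Sprung catch: a rounded black bar across the bed's middle line, under point home. 0 is up (3.5 mm above the bed); grows as it is pressed into the bed (m, at most 0.006). The guard's ramp presses it down when pushed down the slope with about 8 to 14 N; it springs up into the guard's notch when the guard is home.
- ramekin_mid (a point): Bystander: white ramekin, 65 mm across, 37 mm high; centre half-way up.
- shaker_mid (a point): Bystander: shaker with dark body and white top, 41 mm across, 84 mm high; centre half-way up.
- tape_mid (a point): Bystander: roll of tan tape lying flat, 98 mm across, 24 mm high; centre half-way up.

How it is judged:
On the way:
1. the guard is in the rails, part of the way down the bed (20 to 110 mm above home) (x of guard_mid in the frame of home between 0.02 and 0.11 m and y of guard_mid in the frame of home between -0.006 and 0.006 m and z of guard_mid in the frame of home between -0.006 and 0.006 m and angle between the z axis of guard_mid and the z axis of home, either way round below 0.07 rad and angle between the x axis of guard_mid and the x axis of home, either way round below 0.07 rad), for 0.1 s.
At the end, for the whole second after the job is handed in: The guard is in the rails, its centre within 4 mm of home along the bed and 6 mm across and off it, its axes within 0.07 rad of the bed's, the catch up again (under 2 mm pressed), the guard released and at rest (x of guard_mid in the frame of home between -0.004 and 0.004 m and y of guard_mid in the frame of home between -0.006 and 0.006 m and z of guard_mid in the frame of home between -0.006 and 0.006 m and angle between the z axis of guard_mid and the z axis of home, either way round below 0.07 rad and angle between the x axis of guard_mid and the x axis of home, either way round below 0.07 rad and value of joint catch below 0.002 m and linear speed of guard below 0.01 m/s); the robot touches nothing.
It fails at once if the ramekin is moved by more than 30 mm (distance of ramekin_mid from where it was at the start of the episode above 0.03 m).
It fails at once if the shaker is moved by more than 30 mm (distance of shaker_mid from where it was at the start of the episode above 0.03 m).
It fails at once if the tape is moved by more than 30 mm (distance of tape_mid from where it was at the start of the episode above 0.03 m).
It also fails if it takes over 58 s, if anything falls off the work surface, if the arm or the gripper's body presses on something with over 40 N, if the wrist force passes 120 N, or if a joint passes its speed limit or range.

### The arm

A 6-joint arm with a two-finger parallel gripper is mounted at the origin on a cart in front of the work surface, level with it; the furniture and walls round the work are solid. World frame = base frame: x ahead of the robot, y to its left, z up, the work surface at z = 0. Lengths are in m, angles in rad, forces in N, time in s.
With the tool pointing down it reaches from about 0.375 to 0.9 m from the base axis. Payload 3.1 kg.
Tool frame: the origin (TCP) lies on the centre line of the jaws, within the pads' length; the fingertips stand 25 mm ahead of it and the grasp point (between the pads) lies 6 mm ahead of it (manip.tips_ahead is the distance from the TCP to the fingertips, in m); z points along the fingers, y is the direction in which the jaws open and shut (so a half turn about z gives the same grasp; the last joint's range is limited). The gripper opens to 85 mm and grips with 20 to 120 N. Pads are 22 mm wide; open, the fingers measure 114 mm over their backs; the gripper's body (76 mm by 85 mm) begins 54 mm behind the grasp point. The pads swing forward as they close: fully open they stand 13 mm farther back than shut.
Start: joints at [0.94, 0.527, 1.433, -0, 1.181, -0.178], TCP at [0.273, 0.562, 0.256] pointing down, gripper open.
Joint ranges: [-3.08, 3.08], [-0.75, 2.2], [0.22, 2.44], [-1.43, 4.57], [0, 2.65], [-2.85, 2.85]. Speed limits (rad/s): [2.79, 2.79, 3.14, 3.14, 3.14, 3.14].

### API

Orientations are given as a unit quaternion [x, y, z, w].
In Python, from station import manip gives the robot as it stands.
- The arm moves only by the tool play_rows, never from a script. Its argument "steps" is a list that holds one entry, the list of rows, each a list of 6 numbers: the shift along the tool's x, y, z in m, then the turn, a rotation vector about the tool's x, y, z in degrees. In form: [[[x, y, z, rx, ry, rz], ...]]. A call has 1 to 10 rows; each row shifts and turns the commanded pose from where the row before left it, along the tool's axes as they then stand; what a row does not reach is not made up. A row lasts 1/8 s, in which the tool goes at most 62.5 mm and 10.7 degrees, less where a joint would pass 70% of its speed; a pose out of reach is approached as far as the arm can. A call is refused whole if a number of a shift passes 0.0625 or a number of a turn 10.7, either way. A call with a gripper value outside its range is refused whole. "fingers" is the opening, from 0 (shut) to 1 (fully open), set as the call begins (left out, the last holds). The fingers move at their own pace and stop on an object; "squeeze" is the grip in N (left out, the last holds). Time passes only in rows, so rows that do not move let the fingers close. It gives the time, the measured TCP pose, the force and the opening at its end, in the units of the state.
- manip.sense(): the state, without advancing time (a new reading comes with each control period).
- manip.snapshot(name): name is "side" or "top" or "wrist"; returns a dict with "img" (420x560x3 uint8, red, green, blue), "K" (3x3 intrinsics, pixels), "k1" (the pictures are not rectified: a ray, as slopes to the right and down, at radius r is drawn at 1 + k1 r^2 times it, then the intrinsics apply), "world_from_camera" (4x4, takes a point from camera to world coordinates). Camera axes: x right, y down, z forward; pixel columns grow to the right and rows downward; lengths in m; the calibration is good to about 2 mm. A picture is of the moment at which its call begins. There is no depth.
- manip.sign_off(): hands the job in, once; it reports no verdict.
Trained networks look in a picture, given as the dict that the camera call returned (one of the last four; its "shot" number tells which), for a name from the list of things; names that differ only in an ending like _2 or _b are one class to them, and where a whole thing is asked for, a point or a joint stands for the part that bears it (a point fixed in the world has none). Each returns a list of dicts, best first, with "score" (0 to 1); they miss things now and then, are a little off and sometimes report something else, mostly with a low value. They report only what shows in the picture. A call takes as long as a camera call.
- manip.regions_of(label, picture): "pixels" (420x560 bool, what is visible of it) and "rect" ([left, top, right, bottom] in pixels, round what is visible of it).
- manip.pinpoint(label, picture): "point" ([column, row] in pixels: a listed point, or the origin of a listed thing).
The state is a dict: "t": time; "q": joint angles; "qd": joint speeds; "tau": joint torques, N m; "tcp_pos": TCP position; "tool_rot": TCP orientation; "force": force on the tool from outside, world axes, zero at the start; "ft_torque": the same for the moment, N m; "finger_gap": opening from 0.0 (shut) to 1.0 (fully open).
Only numpy, scipy, OpenCV 4.12 (cv2) and the standard library are available. Lean on these libraries where they do the work, as an engineer would, in place of code of your own. Each camera call takes 0.05 s, during which the arm holds its last target.

## Working session

There is one attempt and no reset: what is moved stays moved. The work goes in short steps, Python scripts to look and compute and a tool call to move; the robot and the scene stay as the last step left them, time stands still between calls to the robot, and variables do not carry over. Pictures are saved under pics/ and viewed, and the job is handed in when it is done.

Besides the shell and the picture viewer there is one more tool, called after "Emit:" as name(argument=value, ...) on one line, values as JSON. play_rows: Moves the arm, as the interface text tells. Its arguments: {"type":"object","properties":{"steps":{"type":"array"},"fingers":{"type":"number"},"squeeze":{"type":"number"}},"required":["steps"]}

```bash
mkdir -p pics; ls
cat > h.py <<'E'
import numpy as np, cv2
from station import manip
from scipy.spatial.transform import Rotation as R
def snap(n,f=None):
    s=manip.snapshot(n)
    if f: cv2.imwrite('pics/'+f+'.png',s['img'][:,:,::-1])
    return s
def ray(s,p):
    K=np.array(s['K']);d=np.array([(p[0]-K[0,2])/K[0,0],(p[1]-K[1,2])/K[1,1]])
    u=d.copy()
    for _ in range(30): u=d/(1+s['k1']*(u@u))
    T=np.array(s['world_from_camera']);v=T[:3,:3]@np.r_[u,1];return T[:3,3],v/np.linalg.norm(v)
def proj(s,X):
    T=np.linalg.inv(np.array(s['world_from_camera']));c=(T[:3,:3]@np.atleast_2d(X).T).T+T[:3,3]
    u=c[:,:2]/c[:,2:];r=(u**2).sum(1,keepdims=True);u=u*(1+s['k1']*r);K=np.array(s['K'])
    return u@K[:2,:2].T+K[:2,2]
def onz(s,p,z):
    o,v=ray(s,p);return o+v*(z-o[2])/v[2]
def tri(obs):
    A=np.zeros((3,3));b=np.zeros(3)
    for s,p in obs:
        o,v=ray(s,p);P=np.eye(3)-np.outer(v,v);A+=P;b+=P@o
    X=np.linalg.solve(A,b);return X,[np.linalg.norm((np.eye(3)-np.outer(v,v))@(X-o)) for o,v in (ray(s,p) for s,p in obs)]
E
python3 - <<'E'
from h import *
print(manip.sense())
S={n:snap(n,n+'0') for n in('side','top','wrist')}
for n in S:
    print(n,np.array(S[n]['world_from_camera']).round(3).tolist(),S[n]['K'],S[n]['k1'])
P={}
for l in['slicer','home','mouth','guard_mid','guard_grip','catch','ramekin_mid','shaker_mid','tape_mid']:
    for n in S:
        r=manip.pinpoint(l,S[n])
        if r: print(l,n,[(np.round(a['point'],1).tolist(),round(a['score'],2)) for a in r[:3]]);P.setdefault(l,[]).append((S[n],r[0]['point']))
    if len(P.get(l,[]))>1: print('  tri',tri(P[l]))
E
```

```text
pics
{'t': 0.0, 'q': array([ 9.39501553e-01,  5.28457039e-01,  1.43389740e+00,  4.05896943e-06,
        1.18142206e+00, -1.78485965e-01]), 'qd': array([ 0.00118008,  0.00149939, -0.00043411,  0.00037685,  0.00086462,
        0.00181053]), 'tau': array([ 5.92549477e-04, -4.42354703e+01, -1.78025508e+01, -3.36765142e-04,
        8.35447863e-03, -3.06624520e-05]), 'tcp_pos': array([0.2729986 , 0.56148478, 0.25534074]), 'tool_rot': array([ 2.24475765e-01,  9.74479060e-01, -1.00289443e-03, -4.31852036e-04]), 'force': array([-0.27660387,  0.2394005 ,  0.42025676]), 'ft_torque': array([-0.04964844, -0.03083122,  0.00775403]), 'finger_gap': 0.9956731597534403}
side [[0.972, -0.145, 0.184, 0.278], [-0.234, -0.657, 0.717, -1.046], [0.017, -0.74, -0.672, 1.11], [0.0, 0.0, 0.0, 1.0]] [[462.28989635   0.         279.37360695]
 [  0.         462.28989635 209.67293687]
 [  0.           0.           1.        ]] -0.05660820136006314
top [[0.042, -0.898, 0.437, -0.262], [-0.999, -0.033, 0.027, -0.055], [-0.01, -0.438, -0.899, 1.746], [0.0, 0.0, 0.0, 1.0]] [[494.36638842   0.         278.89780453]
 [ 
[... 966 characters left out ...]
008781714892518542)])
guard_mid side [([227.1, 173.8], 0.86), ([338.2, 353.5], 0.48)]
guard_mid top [([187.3, 242.3], 0.98)]
guard_mid wrist [([191.2, 356.3], 0.56)]
  tri (array([0.43272192, 0.34022591, 0.03336607]), [np.float64(0.004989229541361871), np.float64(0.004045208963370909), np.float64(0.004378471886862835)])
guard_grip side [([230.7, 169.2], 0.91)]
guard_grip wrist [([189.0, 367.9], 0.79)]
  tri (array([0.44143355, 0.34309031, 0.05015152]), [np.float64(0.0016651798951322892), np.float64(0.0016651798951321096)])Traceback (most recent call last):
  File "<stdin>", line 9, in <module>
ValueError: it knows: guard_grip, guard_mid, home, mouth, ramekin_mid, shaker_mid, slicer, tape_mid
```

View pics/side0.png

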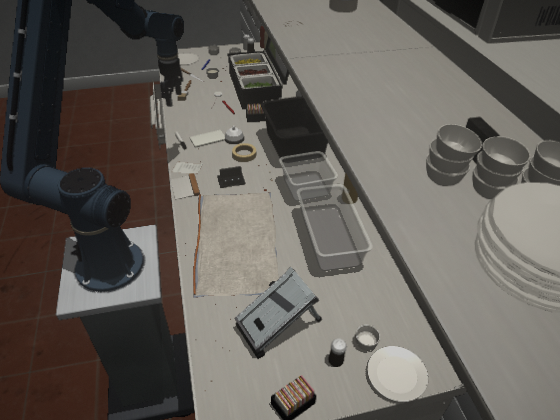

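View pics/top0.png

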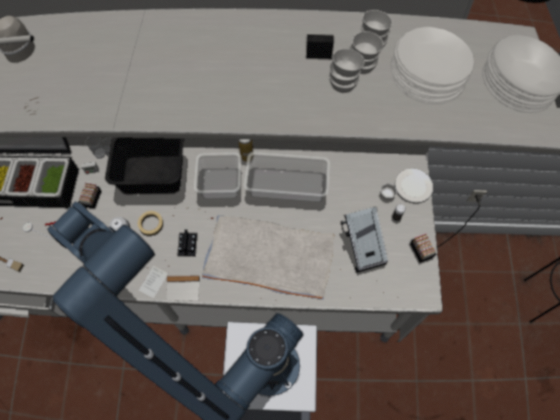

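View pics/wrist0.png

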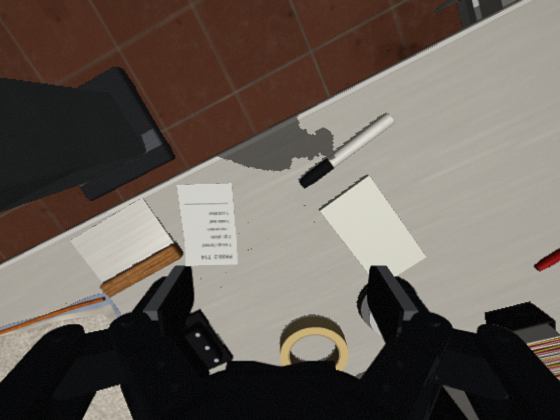

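Run:
```python
import cv2,numpy as np
a=cv2.imread('pics/side0.png');b=cv2.imread('pics/top0.png');
c=[cv2.resize(x,(390,280),interpolation=2) for x in(a[150:200,195:265],b[220:270,150:220],a[260:360,215:355],b[200:275,325:430])]
cv2.imwrite('pics/c0.png',np.vstack([np.hstack(c[:2]),np.hstack(c[2:])]))
```

Emit:
play_rows(steps=[[[-0.043,-0.026,0,0,0,0],[-0.043,-0.026,0,0,0,0],[-0.043,-0.026,0,0,0,0],[-0.043,-0.026,0,0,0,0],[-0.043,-0.026,0,0,0,0],[0,0,0,0,0,0]]])

```text
t: 1.65
tcp_pos: [0.4119, 0.3487, 0.2565]
tool_rot: [0.227, 0.974, -0.0, 0.0]
force: [-0.5, -0.4, 0.2]
finger_gap: 0.999
```

View pics/c0.png

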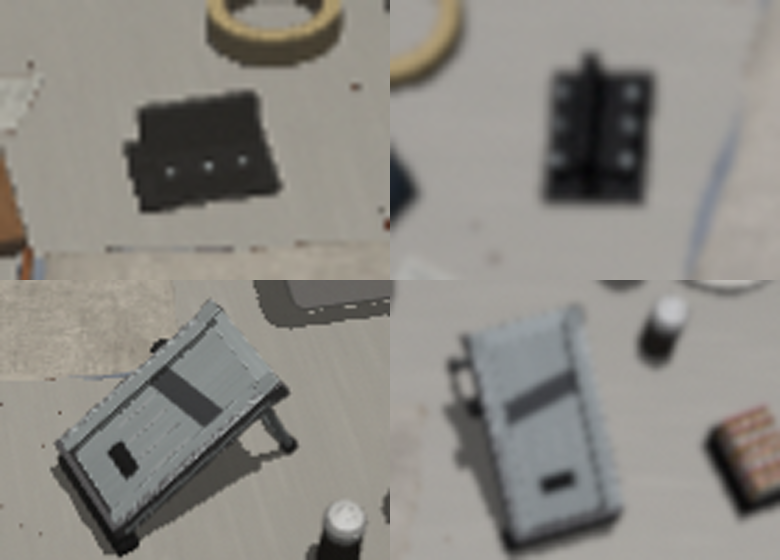

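Run:
```python
from h import *
s=snap('wrist','w1');
import pickle; pickle.dump(s,open('w1.pkl','wb'))
for l in('guard_mid','guard_grip','tape_mid'):
    for a in manip.pinpoint(l,s)[:2]: print(l,a['point'],a['score'],onz(s,a['point'],{'guard_mid':.03,'guard_grip':.046}.get(l,.012)))
for a in manip.regions_of('guard_mid',s)[:2]: print(a['rect'],a['score'])
```

```text
guard_mid [281.4, 213.1] 0.92 [0.44317133 0.33404589 0.03      ]
guard_grip [285.4, 214.5] 0.7 [0.44195676 0.33966964 0.046     ]
[241.8, 158.3, 325.3, 248.5] 0.79
```

View pics/w1.png

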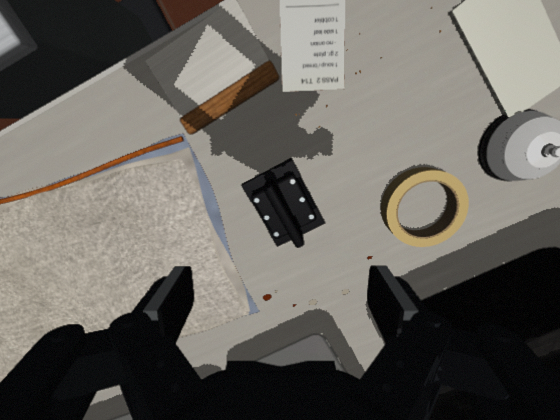

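```bash
cat > fitg.py <<'E'
from h import *
import itertools
from scipy.optimize import minimize
def box(lx,ly,z0,z1): return np.array(list(itertools.product((-lx/2,lx/2),(-ly/2,ly/2),(z0,z1))))
BX=[box(.072,.096,0,.008),box(.06,.066,.008,.024),box(.012,.082,.024,.06)]
def render(s,M,up=4):
    m=np.zeros((420*up,560*up),np.uint8)
    for b in BX:
        p=proj(s,b@M[:3,:3].T+M[:3,3]); h=cv2.convexHull((p*up+ (up-1)/2).astype(np.float32))
        cv2.fillConvexPoly(m,np.round(h).astype(np.int32),255)
    return cv2.resize(m,(560,420),interpolation=cv2.INTER_AREA)/255.
def Mz(x,y,t):
    M=np.eye(4);M[:3,:3]=R.from_euler('z',t).as_matrix();M[:3,3]=x,y,0;return M
E
python3 - <<'E'
from fitg import *
import pickle; s=pickle.load(open('w1.pkl','rb'))
g=s['img'].max(2); mask=(g<58); mm=np.zeros_like(mask);mm[150:260,232:335]=1;mask&=mm
n,l,st,_=cv2.connectedComponentsWithStats(mask.astype(np.uint8)); k=1+np.argmax(st[1:,4]);mask=l==k;print(st[k])
mask=cv2.morphologyEx(mask.astype(np.uint8),cv2.MORPH_CLOSE,np.ones((7,7)))
f=lambda v:((render(s,Mz(v[0],v[1],v[2]))-mask)**2).sum()
best=min((minimize(f,[.443,.337,t],method='Nelder-Mead',options=dict(initial_simplex=[[.443,.337,t],[.453,.337,t],[.443,.347,t],[.443,.337,t+.15]])) for t in np.deg2rad([-110,-90,-70])),key=lambda r:r.fun)
print(best.x,np.rad2deg(best.x[2]),best.fun,mask.sum())
im=s['img'][:,:,::-1].copy()
c,_=cv2.findContours((render(s,Mz(*best.x))>.5).astype(np.uint8),0,2);cv2.drawContours(im,c,-1,(0,255,0),1)
cv2.imwrite('pics/f1.png',cv2.resize(im[150:260,230:340],None,fx=5,fy=5,interpolation=0))
E
```

```text
[ 242  158   83   90 3926]
[ 0.44069693  0.33821604 -1.54116985] -88.30252788966399 227.13771626297574 4105
```

View pics/f1.png

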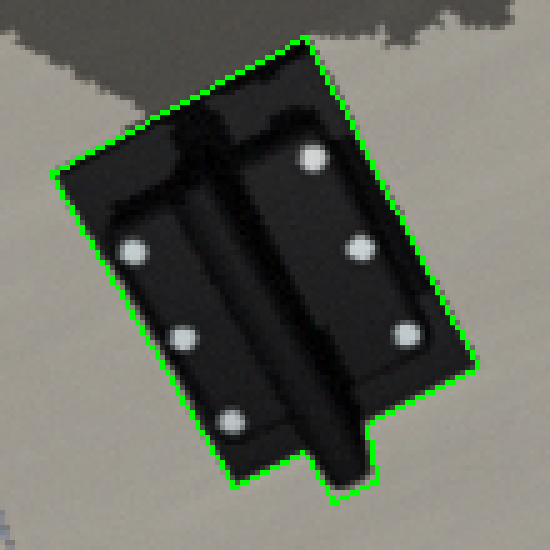

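Emit:
play_rows(steps=[[[0,0,0.02,0,0,-9.3],[0,0,0.02,0,0,-9.3],[0,0,0.02,0,0,-9.3],[-0.0287,-0.0114,0.03,0,0,0],[0,0,0.03,0,0,0],[0,0,0,0,0,0]]], fingers=0.7, squeeze=60)

```text
t: 2.65
tcp_pos: [0.4368, 0.3408, 0.1342]
tool_rot: [-0.018, 1.0, -0.001, -0.003]
force: [-1.4, -0.1, -0.2]
finger_gap: 0.696
```

Run:
```python
from h import *
s=manip.sense();print(s['q'].round(3),s['tcp_pos'],R.from_quat(s['tool_rot']).as_matrix().round(4))
snap('wrist','w2')
```

```text
[ 0.461  0.608  1.714  0.     0.825 -1.146] [0.43682274 0.34077358 0.13424861] [[-0.9993 -0.0357 -0.0052]
 [-0.0357  0.9994 -0.0024]
 [ 0.0053 -0.0023 -1.    ]]
```

View pics/w2.png

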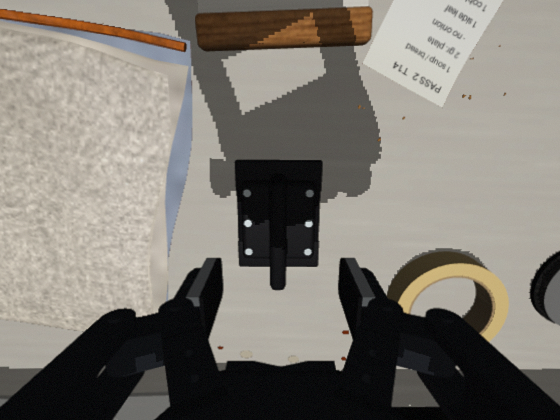

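Emit:
play_rows(steps=[[[0,0,0.02,0,0,0],[0,0,0.02,0,0,0],[0,0,0,0,0,0],[0,0,0,0,0,0]]])

```text
t: 3.2
tcp_pos: [0.4394, 0.3414, 0.0977]
tool_rot: [-0.017, 1.0, 0.001, 0.001]
force: [-0.1, -1.3, 0.2]
finger_gap: 0.703
```

Emit:
play_rows(steps=[[[-0.001,-0.003,0.015,0,0,0],[0,0,0.015,0,0,0],[0,0,0.012,0,0,0],[0,0,0,0,0,0]]])

```text
t: 3.7
tcp_pos: [0.4392, 0.3372, 0.0528]
tool_rot: [-0.017, 1.0, -0.001, -0.001]
force: [-1.4, -0.1, 0.7]
finger_gap: 0.698
```

Emit:
play_rows(steps=[[[0,0,0,0,0,0],[0,0,0,0,0,0],[0,0,0,0,0,0],[0,0,0,0,0,0],[0,0,0,0,0,0]]], fingers=0)

```text
t: 4.32
tcp_pos: [0.4404, 0.3379, 0.0548]
tool_rot: [-0.017, 1.0, 0.0, 0.001]
force: [0.6, 0.1, 3.4]
finger_gap: 0.129
```

Run:
```python
from h import *
s=manip.sense();print(s['q'].round(3),s['tcp_pos'],s['finger_gap'],s['force'])
snap('wrist','w3')
```

```text
[ 0.453  0.742  1.75   0.     0.648 -1.152] [0.4403904  0.33791426 0.05481859] 0.1287415718142771 [0.59348339 0.13853161 3.37038119]
```

View pics/w3.png

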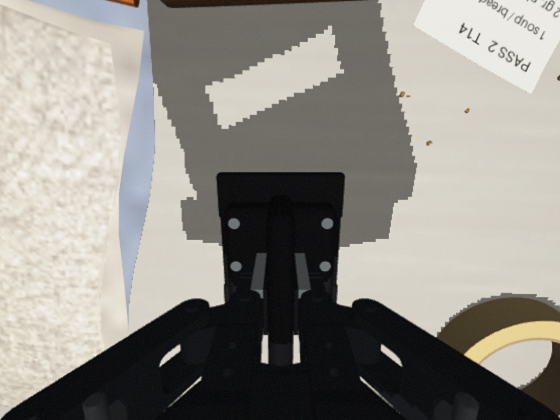

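Emit:
play_rows(steps=[[[0,0,-0.03,0,0,0],[0,0,-0.05,0,0,0],[0,0,-0.05,0,0,9.1],[0,0,-0.05,0,0,9.1],[0,0,-0.05,0,0,9.1],[0,0,-0.04,0,0,9.1],[0,0,0,0,0,9.1],[0,0,0,0,0,9.1],[0,0,0,0,0,9.1],[0,0,0,0,0,9.1]]])

```text
t: 5.62
tcp_pos: [0.4392, 0.3372, 0.3233]
tool_rot: [0.582, 0.813, -0.001, -0.001]
force: [-0.8, 0.8, -2.4]
finger_gap: 0.134
```

Emit:
play_rows(steps=[[[-0.03,-0.009,0,0,0,0],[-0.052,-0.0157,0,0,0,0],[-0.052,-0.0157,0,0,0,0],[-0.052,-0.0157,0,0,0,0],[-0.052,-0.0157,0,0,0,0],[-0.052,-0.0157,0,0,0,0],[-0.052,-0.0157,0,0,0,0]]])

```text
t: 6.5
tcp_pos: [0.4538, -0.0208, 0.3237]
tool_rot: [0.58, 0.815, -0.0, -0.001]
force: [1.6, -0.2, -1.9]
finger_gap: 0.132
```

Emit:
play_rows(steps=[[[-0.052,-0.0157,0,0,0,0],[-0.052,-0.0157,0,0,0,0],[-0.052,-0.0157,0,0,0,0],[-0.052,-0.0157,0,0,0,0],[-0.052,-0.0157,0,0,0,0],[-0.052,-0.0157,0,0,0,0],[-0.03,-0.009,0,0,0,0],[0,0,0,0,0,0],[0,0,0,0,0,0]]])

```text
t: 7.62
tcp_pos: [0.4688, -0.375, 0.3232]
tool_rot: [0.58, 0.815, 0.001, -0.002]
force: [0.6, 0.4, -2.5]
finger_gap: 0.129
```

Run:
```python
from h import *
import pickle
s=manip.sense();print(s['q'].round(3),s['tcp_pos'],s['finger_gap'],s['force'])
S={n:snap(n,n+'4') for n in('wrist','side','top')};pickle.dump(S,open('s4.pkl','wb'))
for l in('slicer','home','mouth','guard_mid','ramekin_mid','shaker_mid','tape_mid'):
  for n in S:
    for a in manip.pinpoint(l,S[n])[:2]: print(l,n,np.round(a['point'],1),round(a['score'],2))
```

```text
[-0.861  0.428  1.413  0.     1.304 -1.195] [ 0.46884934 -0.37499426  0.32322776] 0.12896755535764298 [ 0.6399642   0.43755227 -2.49061886]
slicer wrist [285.4 143.8] 0.68
slicer wrist [279.7 275. ] 0.36
slicer side [276.9 325.8] 0.68
slicer side [336.2 354.3] 0.34
slicer top [362.8 246.2] 0.7
home wrist [224.9 147.6] 0.72
home side [251.3 322.6] 0.81
home top [375.3 254.2] 0.58
mouth wrist [374.  154.9] 0.85
mouth wrist [279.4 286.1] 0.59
mouth side [304.4 283.3] 0.93
mouth top [362.8 211.9] 0.76
guard_mid wrist [278.1 274. ] 0.67
guard_mid side [285.3 267.4] 0.78
guard_mid top [388.4 209.2] 0.67
guard_mid top [372.9 253.7] 0.33
ramekin_mid wrist [402.9 253.3] 0.56
ramekin_mid side [366.1 337.4] 0.79
shaker_mid wrist [335.9 260.1] 0.59
shaker_mid side [338.1 354. ] 0.57
tape_mid side [252.5 322.5] 0.48
tape_mid top [147.  224.3] 0.74
tape_mid top [366.5 248.4] 0.65
```

View pics/wrist4.png

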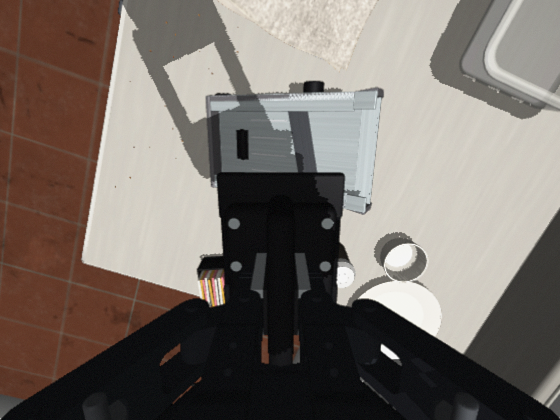

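View pics/side4.png

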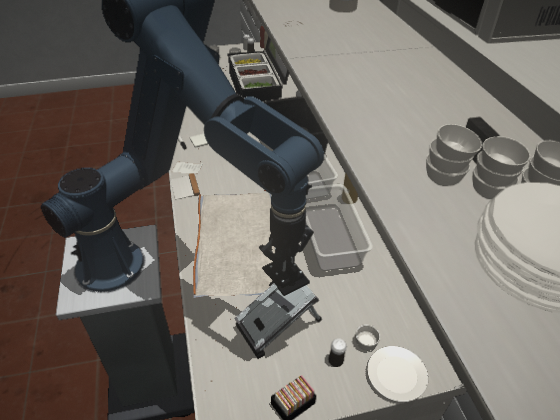

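Emit:
play_rows(steps=[[[-0.035,0.01,-0.02,0,0,0],[-0.04,0.01,-0.02,0,0,0],[0,0,0,0,0,0],[0,0,0,0,0,0],[0,0,0,0,0,0]]])

```text
t: 9.45
tcp_pos: [0.5123, -0.4393, 0.3634]
tool_rot: [0.579, 0.815, 0.0, -0.001]
force: [0.7, -0.1, -1.8]
finger_gap: 0.128
```

Run:
```python
from h import *
import pickle
s=manip.sense();print(s['q'].round(3),s['tcp_pos'],s['qd'].round(3))
S={n:snap(n,n+'5') for n in('wrist',)};S['state']=s;pickle.dump(S,open('s5.pkl','wb'))
for l in('slicer','home','mouth'):
  for n in ['wrist']:
    for a in manip.pinpoint(l,S[n])[:2]: print(l,n,np.round(a['point'],1),round(a['score'],2))
im=S['wrist']['img'][:,:,::-1]
cv2.imwrite('pics/w5z.png',cv2.resize(im[100:290,180:410],None,fx=3.4,fy=3.1,interpolation=cv2.INTER_CUBIC))
```

```text
[-0.874  0.511  1.157  0.     1.476 -1.209] [ 0.51234113 -0.439277    0.36344929] [ 0.002 -0.004 -0.004 -0.001 -0.002 -0.001]
slicer wrist [269.7  85.1] 0.91
home wrist [215.8  77.8] 0.84
mouth wrist [350.5  76.6] 0.66
mouth wrist [213.5  81.6] 0.34
```

View pics/wrist5.png

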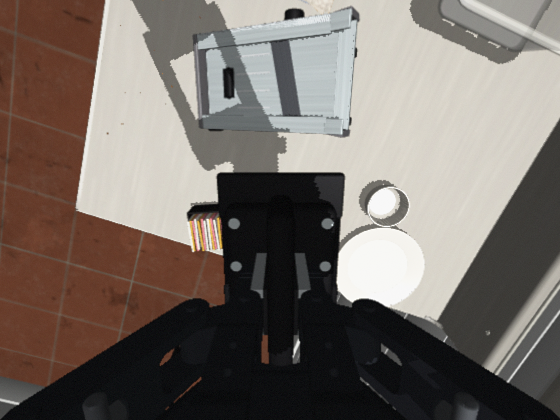

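View pics/w5z.png

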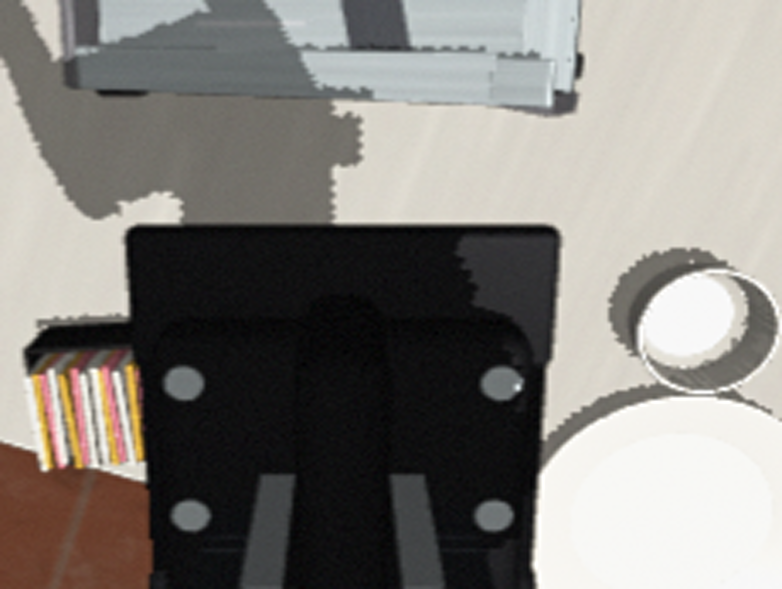

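```bash
cat > fits.py <<'E'
from h import *
c30,s30=np.cos(np.pi/6),.5
# slicer frame from bed coords (u up slope from bed mid, v across, w normal)
def bed2w(p,x,y,t):
    p=np.atleast_2d(p);u,v,w=p.T
    X=np.c_[u*c30-w*s30, v, .085+u*s30+w*c30]
    return X@R.from_euler('z',t).as_matrix().T+[x,y,0]
UH=.1-.164  # home u
def lines():
    L={}
    for sg in(-1,1):
        L['lipin%d'%sg]=[(-.1,sg*.04,.014),(.08,sg*.04,.014)]
        L['out%d'%sg]=[(-.1,sg*.058,.014),(.1,sg*.058,.014)]
    L['stop']=[(UH-.037,-.05,.016),(UH-.037,.05,.016)]
    L['mouth']=[(.1,-.05,0),(.1,.05,0)]
    L['catch']=[(UH,-.015,.0035),(UH,.015,.0035)]
    return L
def overlay(s,v,box,f,sc):
    im=s['img'][:,:,::-1];x0,y0,x1,y1=box
    im=cv2.resize(im[y0:y1,x0:x1],None,fx=sc,fy=sc,interpolation=cv2.INTER_CUBIC)
    for k,l in lines().items():
        a=np.array(l);p=proj(s,bed2w(np.linspace(a[0],a[1],10),*v))
        p=((p-[x0,y0]+.5)*sc-.5)
        cv2.polylines(im,[np.round(p).astype(int)],False,(0,0,255) if k!='catch' else (0,255,255),1)
    cv2.imwrite('pics/'+f+'.png',im)
E
python3 - <<'E'
from fits import *
import pickle
S=pickle.load(open('s5.pkl','rb'));s=S['wrist']
from scipy.optimize import least_squares
obs=[((0,0,-.085),None)]
pts=np.array([[269.7,85.1],[215.8,77.8],[350.5,76.6]])
def f(v):
    P=np.vstack([[v[0],v[1],0],bed2w([[UH,0,.03],[.1,0,0]],*v)])
    return (proj(s,P)-pts).ravel()
r=least_squares(f,[.46,-.337,.34],x_scale=[.01,.01,.1]);print(r.x,np.rad2deg(r.x[2]),r.fun.round(1))
overlay(s,r.x,(180,0,370,145),'o5',4)
cv2.imwrite('pics/w5c.png',cv2.resize(s['img'][0:145,180:370,::-1],None,fx=4,fy=4,interpolation=cv2.INTER_CUBIC))
E
```

```text
[ 0.46135089 -0.33114761  0.30073236] 17.230695147491172 [ 2.5  0.7 -2.9 -0.2  0.8 -0.1]
```

View pics/o5.png

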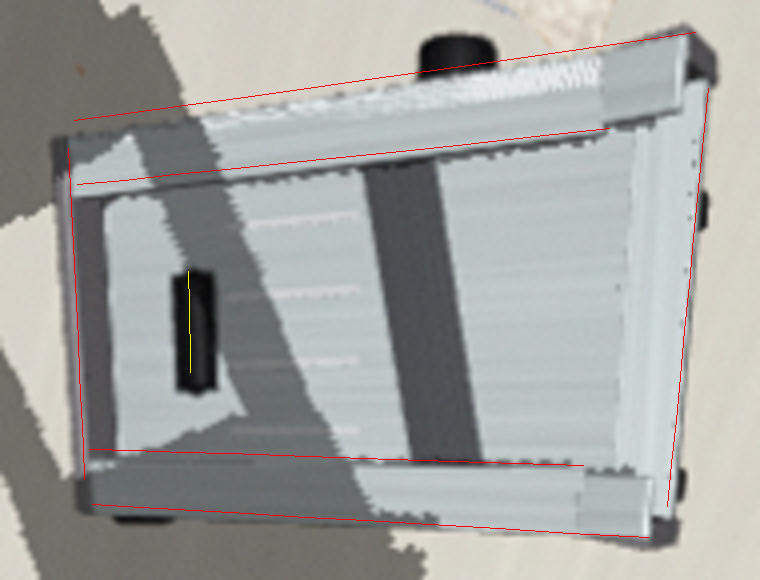

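View pics/w5c.png

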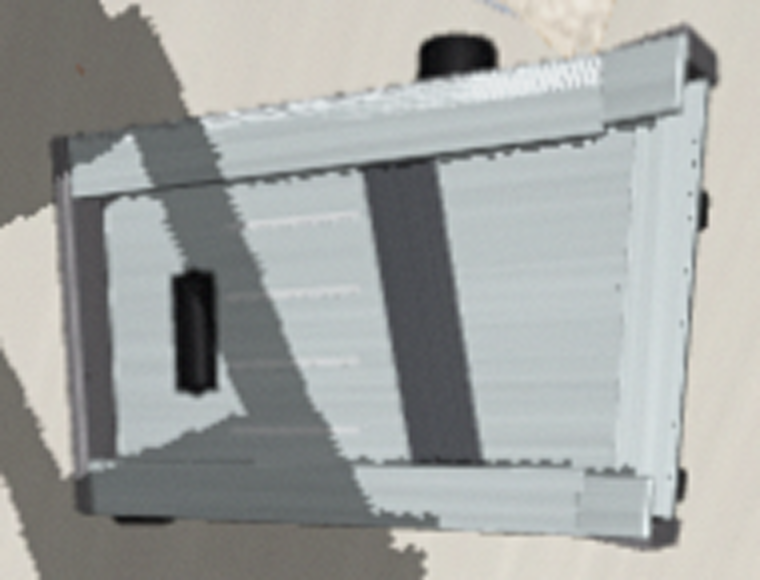

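```bash
cat > fit5.py <<'E'
from fits import *
import pickle
from scipy.optimize import least_squares
def fit(s,z,sc,x0,y0,v0,free=False):
    T=lambda p:(np.array(p)+.5)/sc-.5+[x0,y0]
    def f(v):
        r=[]
        for k,(line,obs) in z.items():
            p=proj(s,bed2w(np.array(line),*v[:3])+ (np.r_[0,0,v[3]] if free else 0));a,b=p;n=np.array([-(b-a)[1],(b-a)[0]])/np.linalg.norm(b-a)
            r+=[(T(o)-a)@n for o in obs]
        return np.array(r)
    r=least_squares(f,list(v0)+([0] if free else []),x_scale=[.01,.01,.1]+([.01] if free else []),loss='soft_l1');return r.x,f(r.x)
E
python3 - <<'E'
from fit5 import *
s=pickle.load(open('s5.pkl','rb'))['wrist']
z={'lu':([(-.1,.04,.011),(.08,.04,.011)],[(120,191),(250,183),(400,162),(530,145),(595,134)]),
'll':([(-.1,-.04,.013),(.08,-.04,.013)],[(120,460),(250,461),(440,464),(570,466)]),
'cu':([(UH,-.02,.0035),(UH,.02,.0035)],[(194,331)]),
'cv':([(UH-.01,0,.0035),(UH+.01,0,.0035)],[(194,331)]),
'st':([(UH-.037,-.05,.016),(UH-.037,.05,.016)],[(75,205),(89,455)]),
'mo':([(.1,-.05,0),(.1,.05,0)],[(706,110),(679,490)])}
for fr in(0,1):
    v,r=fit(s,z,4,180,0,(.461,-.331,.3),fr);print(v,np.rad2deg(v[2]),r.round(2))
v,_=fit(s,z,4,180,0,(.461,-.331,.3))
overlay(s,v,(180,0,370,145),'o5b',4)
S=pickle.load(open('s4.pkl','rb'));overlay(S['side'],v,(220,260,340,360),'o5s',6)
v,_=fit(s,z,4,180,0,(.461,-.331,.3));print('home',bed2w([[UH,0,.03],[.1,0,0]],*v[:3]))
E
```

```text
[ 0.46327879 -0.3323116   0.32018259] 18.345111301063724 [-0.88  1.13  0.54  0.32 -0.41  0.   -0.21 -0.14 -0.11 -0.01 -0.14  0.38
 -0.21 -0.59  0.4 ]
[ 0.4632279  -0.33223734  0.32049061 -0.00080875] 18.36275922705145 [-0.97  1.05  0.46  0.25 -0.48  0.05 -0.15 -0.06 -0.01 -0.09 -0.15  0.25
 -0.35 -0.38  0.57]
home [[ 0.39643233 -0.35447736  0.07898076]
 [ 0.54548001 -0.30505433  0.135     ]]
```

View pics/o5b.png

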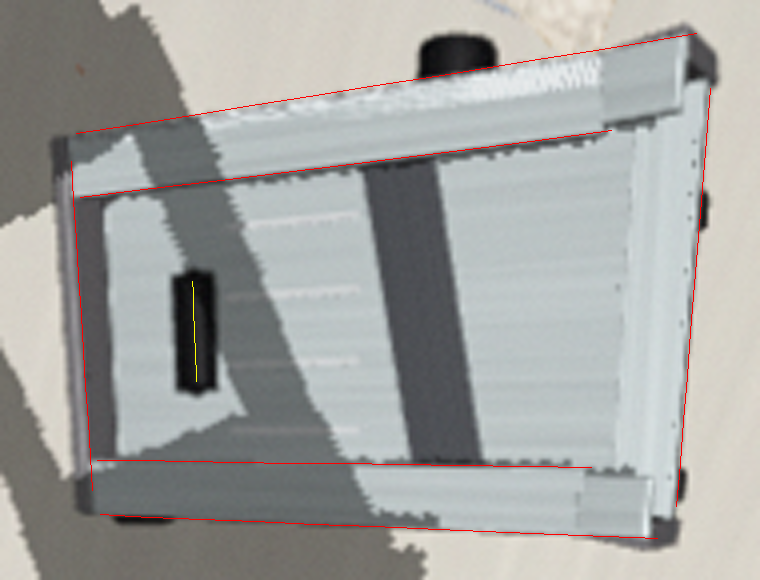

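View pics/o5s.png

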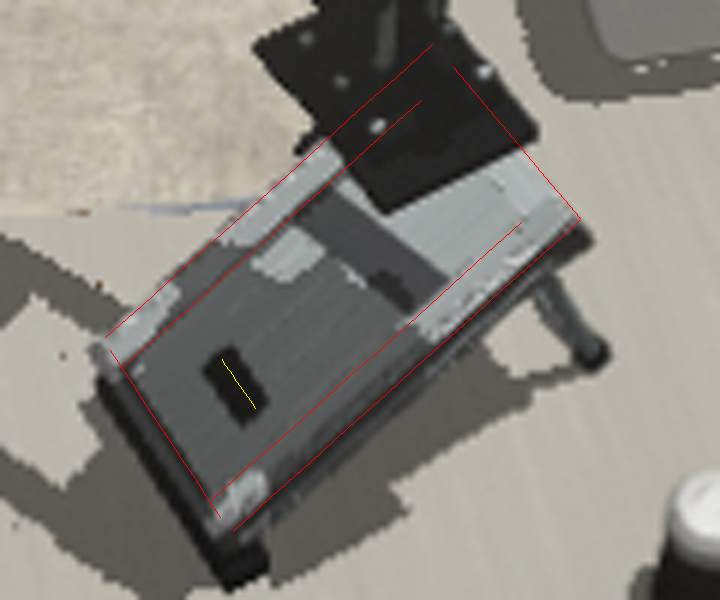

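Run:
```python
from fitg import *
import pickle
D=pickle.load(open('s5.pkl','rb'));s=D['wrist'];st=D['state']
T=np.eye(4);T[:3,:3]=R.from_quat(st['tool_rot']).as_matrix();T[:3,3]=st['tcp_pos']
G=np.eye(4);G[:3,:3]=np.array([[0,-1,0],[1,0,0],[0,0,-1]]).T@np.eye(3)
# guard axes in tool: gx=tool y, gz=-tool z, gy=gz x gx = -z x y = x
G[:3,:3]=np.array([[0,1,0],[1,0,0],[0,0,-1]]);G[:3,3]=[0,0,.055]
m=render(s,T@G)
im=s['img'][:,:,::-1].copy();c,_=cv2.findContours((m>.5).astype(np.uint8),0,2)
big=cv2.resize(im[150:390,190:370],None,fx=3,fy=2.5*1,interpolation=2)
def dr(b):
    p=proj(s,(b@G[:3,:3].T+G[:3,3])@T[:3,:3].T+T[:3,3]);return p
for b,cl in zip(BX,((0,255,0),(0,255,255),(0,0,255))):
    p=dr(b);p=((p-[190,150]+.5)*[3,2.5]-.5).round().astype(int)
    for i in range(8):
        for j in(1,2,4):
            if not i&j: cv2.line(big,tuple(int(q) for q in p[i]),tuple(int(q) for q in p[i|j]),cl,1)
big=cv2.convertScaleAbs(big,alpha=1.0);cv2.imwrite('pics/g5.png',np.clip(big.astype(float)**.75*4,0,255).astype(np.uint8))
```

```text
(no output)
```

View pics/g5.png

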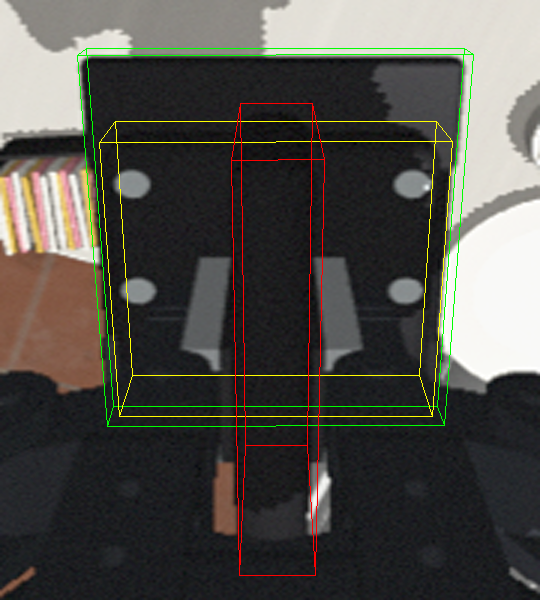

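Run:
```python
from fitg import *
import pickle
from scipy.optimize import least_squares
D=pickle.load(open('s5.pkl','rb'));s=D['wrist'];st=D['state']
def studs(im,box):
    x0,y0,x1,y1=box;g=cv2.cvtColor(im,cv2.COLOR_RGB2GRAY)[y0:y1,x0:x1].astype(float)
    m=(g>90).astype(np.uint8);n,l,t,c=cv2.connectedComponentsWithStats(m)
    out=[]
    for k in range(1,n):
        if 8<t[k,4]<140:
            w=np.where(l==k,g-60,0);yy,xx=np.indices(g.shape);out.append([ (w*xx).sum()/w.sum()+x0,(w*yy).sum()/w.sum()+y0])
    return np.array(out)
w1=pickle.load(open('w1.pkl','rb'))
a=studs(w1['img'],(250,165,318,245));print(a.round(1))
M=np.linalg.inv(Mz(.4407,.3382,-1.54117))
P=[]
for p in a:
    X=onz(w1,p,.0245);P.append((M@np.r_[X,1])[:3])
P=np.array(P);print((P*1000).round(1))
b=studs(s['img'],(225,210,345,280));print(b.round(1))
T=np.eye(4);T[:3,:3]=R.from_quat(st['tool_rot']).as_matrix();T[:3,3]=st['tcp_pos']
for x in (22,):
  Gp=lambda sx,sy:np.array([sx,sy,.0245])
```

```text
[[252.7 172.8]
 [292.1 181.2]
 [256.2 200. ]
 [301.7 199.2]
 [266.2 217.3]
 [311.  216.5]
 [276.  233.8]
 [288.4 243. ]]
[[ 11.3 -55.6  24.5]
 [-24.7 -25.   24.5]
 [ 24.  -24.9  24.5]
 [-24.7  -0.1  24.5]
 [ 24.   -0.   24.5]
 [-24.8  24.8  24.5]
 [ 23.8  24.8  24.5]
 [ 15.8  43.1  24.5]]
[[233.6 223.3]
 [327.6 223.4]
 [235.6 265.9]
 [324.9 265.9]]
```

Run:
```python
from h import *
import pickle
from scipy.optimize import least_squares
D=pickle.load(open('s5.pkl','rb'));s=D['wrist'];st=D['state']
b=np.array([[233.6,223.3],[327.6,223.4],[235.6,265.9],[324.9,265.9]])
Tr=R.from_quat(st['tool_rot']).as_matrix();Tp=st['tcp_pos']
h=.0245
def pts(v):
    P=np.array([[.025,-.0243,0],[.025,.0243,0],[0,-.0243,0],[0,.0243,0]])  # tool x,y
    Rz=R.from_rotvec([v[4],0,v[3]]).as_matrix()
    L=P@Rz.T+[v[0],v[1],v[2]-h]
    return L@Tr.T+Tp
for fix in (0,1,2):
    def f(v):
        v=v.copy()
        if fix<2: v[4]=0
        if fix<1: v[2]=.055
        return (proj(s,pts(v))-b).ravel()
    r=least_squares(f,[0,0,.055,0,0],x_scale=[.01,.01,.01,.1,.1]);print(r.x.round(4),r.fun.round(2))
C=np.linalg.inv(np.array(s['world_from_camera']));print('tcp in cam',C[:3,:3]@Tp+C[:3,3])
```

```text
[-0.0009 -0.0007  0.055   0.0039  0.    ] [-0.09 -0.43 -0.14 -0.33 -0.04  0.34  0.28  0.51]
[-0.0011 -0.0007  0.0557  0.0039  0.    ] [ 0.13 -0.34 -0.35 -0.25  0.15  0.23  0.08  0.4 ]
[-0.0011 -0.0007  0.0556  0.008   0.0124] [ 0.22 -0.33 -0.26 -0.27  0.06  0.33 -0.02  0.3 ]
tcp in cam [0.00076839 0.03872419 0.13360853]
```

```bash
cat > tgt.py <<'E'
from fits import *
V=(.46328,-.33231,.32018)
def Rt(): 
    Rz=R.from_euler('z',V[2]).as_matrix()
    u=Rz@[c30,0,s30];n=Rz@[-s30,0,c30];v=Rz@[0,1,0]
    return np.c_[v,u,-n]
def tcp(u,wb,off=(-.0008,-.0005,.055)):  # guard centre u, underside height wb
    return bed2w([[u,0,wb]],*V)[0]-Rt()@np.array(off)
def rep(u,wb):
    s=manip.sense();A=R.from_quat(s['tool_rot']).as_matrix()
    print('rot deg tool',np.rad2deg(R.from_matrix(A.T@Rt()).as_rotvec()).round(2))
    print('target',tcp(u,wb).round(4),'now',s['tcp_pos'].round(4))
    print('shift target-axes mm',(Rt().T@(tcp(u,wb)-s['tcp_pos'])*1000).round(2))
    g=s['tcp_pos']+A@np.array((-.0008,-.0005,.055));q=Rt().T@(g-bed2w([[0,0,0]],*V)[0]);print('guard now u,v,w mm',(q[[1,0,2]]*[1,1,-1]*1000).round(2),'home-rel u',(q[1]-UH)*1000,'F tool-target',(Rt().T@s['force']).round(1),'t',s['t'])
E
python3 - <<'E'
from tgt import *
rep(.18,.05); rep(.18,.001)
E
```

```text
rot deg tool [-30.01  -0.25   0.8 ]
target [ 0.5616 -0.2989  0.2662] now [ 0.5128 -0.4399  0.3642]
shift target-axes mm [118.47  29.53 130.24]
guard now u,v,w mm [ 123.03 -118.44  187.86] home-rel u 187.03099522545656 F tool-target [ 0.1 -1.1  1.5] t 9.65
rot deg tool [-30.01  -0.25   0.8 ]
target [ 0.5848 -0.2912  0.2237] now [ 0.5128 -0.4399  0.3642]
shift target-axes mm [118.47  29.53 179.24]
guard now u,v,w mm [ 123.03 -118.44  187.86] home-rel u 187.03099522545656 F tool-target [ 0.1 -1.1  1.5] t 9.65
```

Emit:
play_rows(steps=[[[0,0,0,-10,-0.08,0.27],[0,0,0,-10,-0.08,0.27],[0,0,0,-10,-0.08,0.27],[0.04,0.01,0.02,0,0,0],[0.04,0.01,0.03,0,0,0],[0.0385,0.0095,0.04,0,0,0],[0,0,0.04,0,0,0],[0,0,0,0,0,0],[0,0,0,0,0,0],[0,0,0,0,0,0]]])

```text
t: 10.9
tcp_pos: [0.5619, -0.301, 0.2681]
tool_rot: [0.566, 0.783, 0.209, 0.153]
force: [-0.6, -0.2, -1.7]
finger_gap: 0.129
```

Run:
```python
from tgt import *
rep(.18,.001);print(manip.sense()['q'].round(3))
for n in('wrist','side'): snap(n,n+'6')
```

```text
rot deg tool [0.06 0.22 0.02]
target [ 0.5848 -0.2912  0.2237] now [ 0.5619 -0.301   0.2681]
shift target-axes mm [ 2.15 -0.59 50.84]
guard now u,v,w mm [180.65  -2.36  51.84] home-rel u 244.649373329399 F tool-target [-0.1 -1.4  1.1] t 10.9
[-0.873  0.461  1.644  0.621  0.924 -1.547]
```

View pics/side6.png

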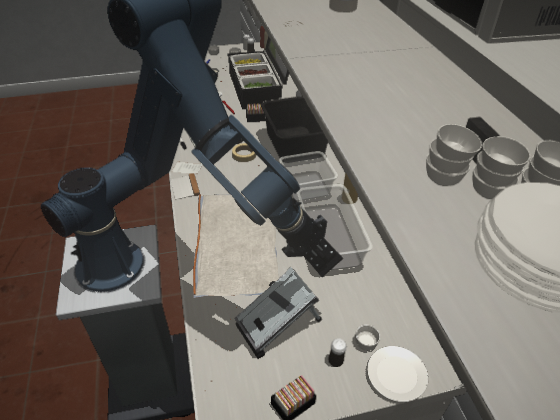

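View pics/wrist6.png

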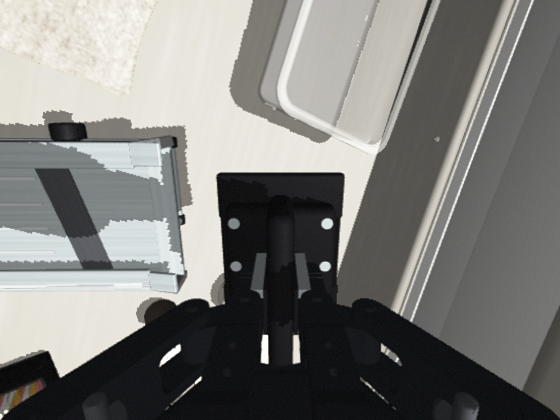

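Emit:
play_rows(steps=[[[0.001,0,0.02,0,0.1,0],[0.001,0,0.02,0,0.1,0],[0,-0.0005,0.0105,0,0,0],[0,0,0,0,0,0],[0,0,0,0,0,0],[0,0,0,0,0,0]]])

```text
t: 11.75
tcp_pos: [0.5848, -0.2901, 0.223]
tool_rot: [0.565, 0.783, 0.211, 0.151]
force: [0.4, -0.3, -2.3]
finger_gap: 0.131
```

Run:
```python
from tgt import *
import pickle
rep(.18,.001)
s=snap('wrist','wrist7');pickle.dump((s,manip.sense()),open('s7.pkl','wb'))
overlay(s,V,(0,100,200,300),'o7',3.9)
cv2.imwrite('pics/w7z.png',cv2.resize(s['img'][100:300,0:200,::-1],None,fx=3,fy=3,interpolation=cv2.INTER_CUBIC))
```

```text
rot deg tool [ 0.03 -0.11  0.01]
target [ 0.5848 -0.2912  0.2237] now [ 0.5848 -0.2901  0.223 ]
shift target-axes mm [-0.99  0.11 -0.76]
guard now u,v,w mm [179.92   1.09   0.24] home-rel u 243.91877905590513 F tool-target [-0.4 -0.9  2.1] t 11.75
```

View pics/wrist7.png

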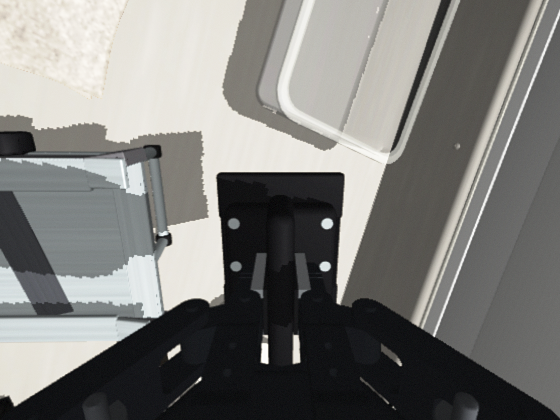

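View pics/o7.png

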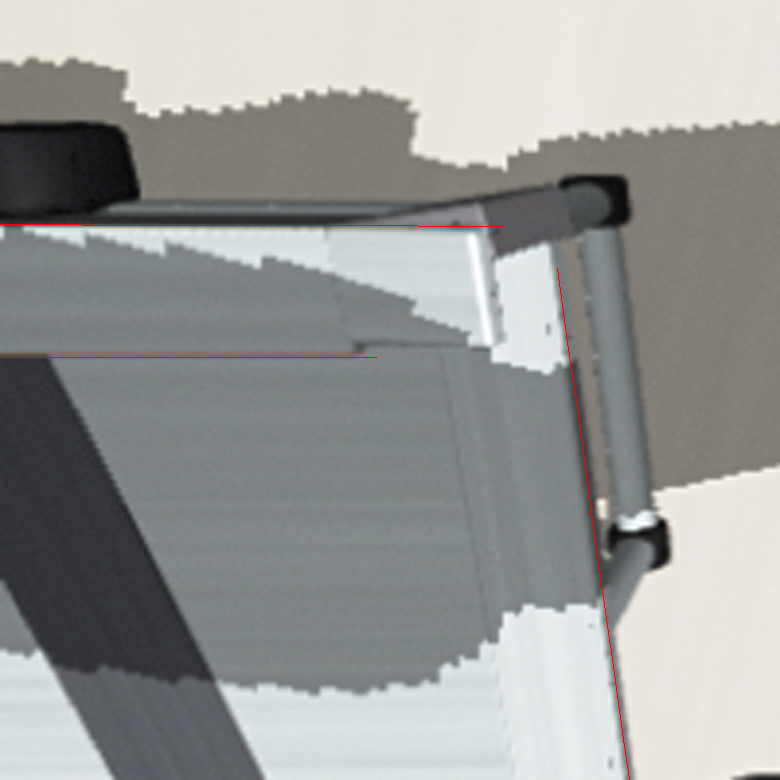

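Emit:
play_rows(steps=[[[-0.001,0,-0.0008,0,-0.1,0],[0,-0.01,0,0,0,0],[0,-0.015,0,0,0,0],[0,-0.01,0,0,0,0],[0,0,0,0,0,0],[0,0,0,0,0,0]]])

```text
t: 12.55
tcp_pos: [0.556, -0.3007, 0.2058]
tool_rot: [0.565, 0.783, 0.21, 0.151]
force: [0.6, -0.1, -1.4]
finger_gap: 0.131
```

Run:
```python
from tgt import *
rep(.1,.001)
s=snap('wrist','wrist8')
cv2.imwrite('pics/w8z.png',cv2.resize(s['img'][120:340,60:280,::-1],None,fx=2.7,fy=2.7,interpolation=cv2.INTER_CUBIC))
```

```text
rot deg tool [ 0.02 -0.04 -0.02]
target [ 0.5191 -0.313   0.1837] now [ 0.556  -0.3007  0.2058]
shift target-axes mm [ -0.05 -44.76  -0.32]
guard now u,v,w mm [1.4478e+02 9.0000e-02 6.8000e-01] home-rel u 208.78422447311485 F tool-target [-0.3 -0.2  1.5] t 12.55
```

View pics/w8z.png

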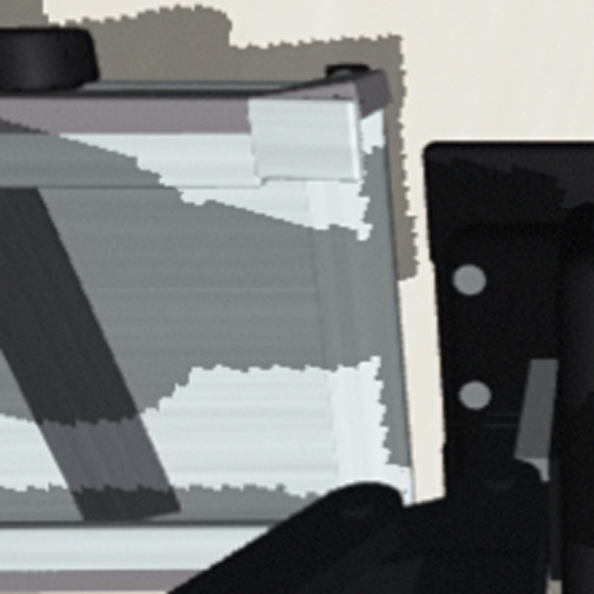

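Emit:
play_rows(steps=[[[0,-0.006,0,0,0,0],[0,-0.006,0,0,0,0],[0,-0.006,0,0,0,0],[0,-0.007,0,0,0,0],[0,0,0,0,0,0]]])

```text
t: 13.22
tcp_pos: [0.5347, -0.3075, 0.1928]
tool_rot: [0.566, 0.783, 0.21, 0.151]
force: [0.6, 0.6, -1.8]
finger_gap: 0.131
```

Run:
```python
from tgt import *
rep(.1,.001)
s=snap('wrist','wrist9')
cv2.imwrite('pics/w9z.png',cv2.resize(s['img'][120:340,60:280,::-1],None,fx=2.7,fy=2.7,interpolation=cv2.INTER_CUBIC))
```

```text
rot deg tool [-0.02 -0.08 -0.07]
target [ 0.5191 -0.313   0.1837] now [ 0.5347 -0.3075  0.1928]
shift target-axes mm [ -0.29 -18.86  -0.45]
guard now u,v,w mm [118.85   0.36   0.54] home-rel u 182.84561691957694 F tool-target [ 0.4 -0.3  1.9] t 13.225
```

View pics/w9z.png

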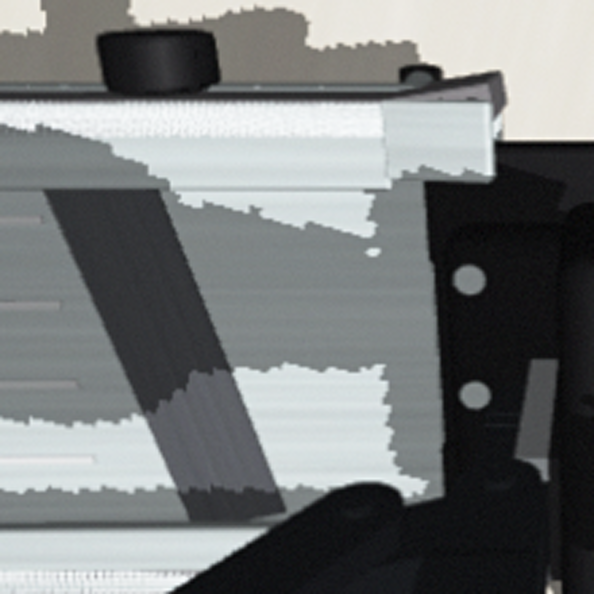

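Emit:
play_rows(steps=[[[-0.0003,-0.005,-0.0004,0,0,0],[0,-0.006,0,0,0,0],[0,-0.006,0,0,0,0],[0,-0.006,0,0,0,0],[0,-0.006,0,0,0,0],[0,-0.006,0,0,0,0],[0,0,0,0,0,0]]])

```text
t: 14.15
tcp_pos: [0.506, -0.3172, 0.1757]
tool_rot: [0.566, 0.783, 0.21, 0.151]
force: [-0.2, 0.3, -3.3]
finger_gap: 0.129
```

```bash
python3 -c "
from tgt import *
rep(.0,.001)"
```

```text
rot deg tool [-0.01 -0.09 -0.06]
target [ 0.4369 -0.3402  0.1337] now [ 0.506  -0.3172  0.1757]
shift target-axes mm [ -0.15 -84.05  -0.12]
guard now u,v,w mm [84.04  0.23  0.88] home-rel u 148.04123101814378 F tool-target [ 0.4 -1.7  2.8] t 14.15
```

Emit:
play_rows(steps=[[[0,-0.008,0,0,0,0],[0,-0.01,0,0,0,0],[0,-0.01,0,0,0,0],[0,-0.01,0,0,0,0],[0,-0.01,0,0,0,0],[0,-0.01,0,0,0,0],[0,-0.01,0,0,0,0],[0,-0.01,0,0,0,0],[0,-0.008,0,0,0,0],[0,0,0,0,0,0]]])

```text
t: 15.4
tcp_pos: [0.4352, -0.3407, 0.1326]
tool_rot: [0.566, 0.783, 0.21, 0.151]
force: [1.6, -0.2, -2.4]
finger_gap: 0.134
```

```bash
python3 -c "
from tgt import *
rep(UH,.001)
snap('wrist','wrist10')"
```

```text
rot deg tool [-0.   -0.08 -0.08]
target [ 0.3843 -0.3577  0.1017] now [ 0.4352 -0.3407  0.1326]
shift target-axes mm [ -0.07 -61.95  -0.09]
guard now u,v,w mm [-2.05  0.15  0.9 ] home-rel u 61.94996651774215 F tool-target [-0.7  0.   2.8] t 15.4
```

View pics/wrist10.png

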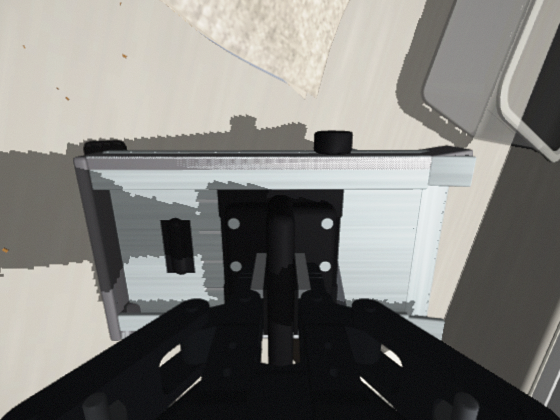

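Emit:
play_rows(steps=[[[0,-0.006,0,0,0,0],[0,-0.006,0,0,0,0],[0,-0.006,0,0,0,0],[0,-0.004,0,0,0,0],[0,-0.004,0,0,0,0],[0,-0.004,0,0,0,0],[0,-0.004,0,0,0,0],[0,-0.004,0,0,0,0],[0,-0.004,0,0,0,0],[0,0,0,0,0,0]]])

```text
t: 16.7
tcp_pos: [0.4047, -0.3511, 0.1154]
tool_rot: [0.565, 0.781, 0.215, 0.154]
force: [9.9, 3.4, 13.4]
finger_gap: 0.131
```

```bash
python3 -c "
from tgt import *
rep(UH,.001)"
```

```text
rot deg tool [ 0.66 -0.1  -0.12]
target [ 0.3843 -0.3577  0.1017] now [ 0.4047 -0.3511  0.1154]
shift target-axes mm [  0.18 -25.37   1.07]
guard now u,v,w mm [-38.    -0.08   2.06] home-rel u 26.001281592537445 F tool-target [ 0.1 15.7 -6.4] t 16.7
```

Emit:
play_rows(steps=[[[0,-0.003,0,0,0,0],[0,-0.003,0,0,0,0],[0,0,0,0,0,0],[0,0,0,0,0,0]]])

```text
t: 17.2
tcp_pos: [0.3973, -0.3539, 0.1108]
tool_rot: [0.565, 0.783, 0.211, 0.153]
force: [-0.7, 0.9, 9.9]
finger_gap: 0.131
```

```bash
python3 -c "
from tgt import *
rep(UH,.001)
snap('wrist','wrist11')"
```

```text
rot deg tool [0.21 0.01 0.01]
target [ 0.3843 -0.3577  0.1017] now [ 0.3973 -0.3539  0.1108]
shift target-axes mm [  0.52 -16.23   1.07]
guard now u,v,w mm [-47.57  -0.53   2.06] home-rel u 16.43170708256591 F tool-target [ 1.   4.6 -8.8] t 17.2
```

Emit:
play_rows(steps=[[[0,-0.004,0.0005,0,0,0],[0,-0.004,0,0,0,0],[0,-0.004,0,0,0,0],[0,-0.003,0,0,0,0],[0,0,0,0,0,0],[0,0,0,0,0,0]]])

```text
t: 18.0
tcp_pos: [0.3858, -0.358, 0.1028]
tool_rot: [0.565, 0.783, 0.212, 0.153]
force: [3.8, 0.4, 8.6]
finger_gap: 0.133
```

```bash
python3 -c "
from tgt import *
rep(UH,.001)
snap('wrist','wrist12')"
```

```text
rot deg tool [ 0.28  0.02 -0.02]
target [ 0.3843 -0.3577  0.1017] now [ 0.3858 -0.358   0.1028]
shift target-axes mm [ 0.84 -1.7   0.26]
guard now u,v,w mm [-62.03  -0.86   1.26] home-rel u 1.9728316419820382 F tool-target [-0.8  7.6 -5.6] t 18.0
```

View pics/wrist12.png

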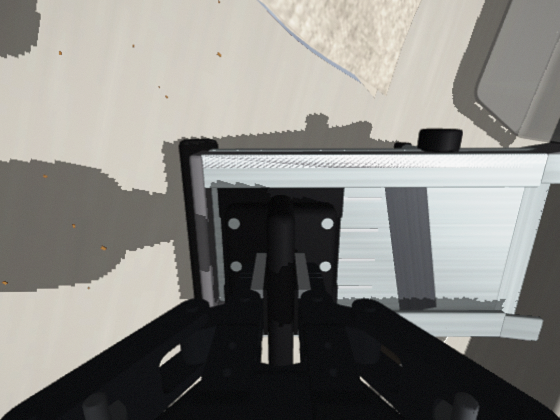

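Emit:
play_rows(steps=[[[0.0005,-0.003,0,0,0,0],[0,-0.002,0,0,0,0],[0,0,0,0,0,0],[0,0,0,0,0,0]]])

```text
t: 18.55
tcp_pos: [0.3841, -0.3585, 0.1026]
tool_rot: [0.565, 0.781, 0.215, 0.155]
force: [11.1, 2.8, 17.9]
finger_gap: 0.128
```

```bash
python3 -c "
from tgt import *
rep(UH,.001)
print(manip.sense()['ft_torque'])"
```

```text
rot deg tool [ 0.73  0.01 -0.07]
target [ 0.3843 -0.3577  0.1017] now [ 0.3841 -0.3585  0.1026]
shift target-axes mm [ 0.72 -0.12  0.93]
guard now u,v,w mm [-63.18  -0.73   1.92] home-rel u 0.8229368649412816 F tool-target [-0.9 18.9 -9.8] t 18.55
[ 0.68522805 -3.15167113 -0.10098592]
```

Emit:
play_rows(steps=[[[0,-0.002,0.0005,0,0,0],[0,-0.002,0,0,0,0],[0,0,0,0,0,0],[0,0,0,0,0,0]]])

```text
t: 19.05
tcp_pos: [0.3837, -0.3586, 0.1023]
tool_rot: [0.564, 0.781, 0.218, 0.157]
force: [21.0, 4.5, 25.9]
finger_gap: 0.129
```

```bash
python3 -c "
from tgt import *
rep(UH,.001)
import pickle
s=snap('wrist','wrist13')
pickle.dump(s,open('s13.pkl','wb'))
overlay(s,V,(170,120,360,310),'o13',3)"
```

```text
rot deg tool [ 1.16 -0.03 -0.08]
target [ 0.3843 -0.3577  0.1017] now [ 0.3837 -0.3586  0.1023]
shift target-axes mm [0.73 0.43 0.89]
guard now u,v,w mm [-63.31  -0.7    1.89] home-rel u 0.6906998138671988 F tool-target [ -2.4  31.4 -11.8] t 19.05
```

View pics/o13.png

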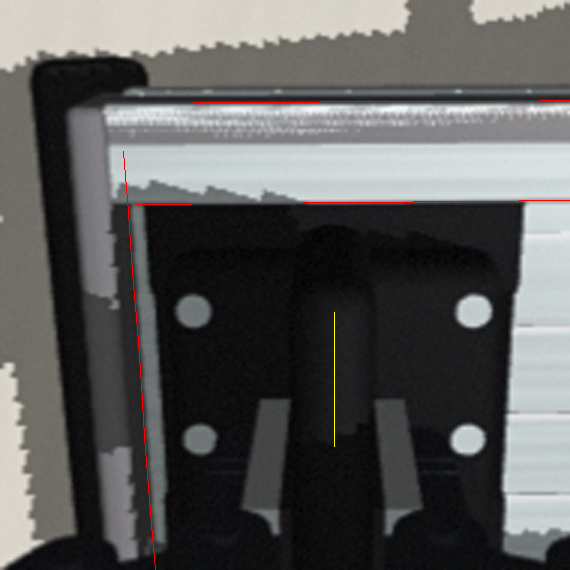

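Emit:
play_rows(steps=[[[0,0.003,0,0,0,0],[0,0.003,-0.0005,0,0,0],[0,0,0,0,0,0],[0,0,0,0,0,0]]])

```text
t: 19.6
tcp_pos: [0.3847, -0.3583, 0.1027]
tool_rot: [0.565, 0.782, 0.213, 0.154]
force: [7.7, 0.4, 14.0]
finger_gap: 0.127
```

```bash
python3 -c "
from tgt import *
rep(UH,.001)"
```

```text
rot deg tool [ 0.51  0.04 -0.02]
target [ 0.3843 -0.3577  0.1017] now [ 0.3847 -0.3583  0.1027]
shift target-axes mm [ 0.73 -0.64  0.72]
guard now u,v,w mm [-62.86  -0.77   1.72] home-rel u 1.135593340351515 F tool-target [-2.  13.4 -8.4] t 19.6
```

Emit:
play_rows(steps=[[[0,0.002,0,0,0,0],[0,0.001,-0.0005,0,0,0],[0,0,0,0,0,0],[0,0,0,0,0,0]]])

```text
t: 20.1
tcp_pos: [0.3852, -0.3581, 0.1029]
tool_rot: [0.565, 0.783, 0.211, 0.153]
force: [4.4, -0.4, 7.3]
finger_gap: 0.128
```

```bash
python3 -c "
from tgt import *
rep(UH,.001)
snap('side','side14')
s=snap('wrist','wrist14')
import pickle;pickle.dump(s,open('s14.pkl','wb'))"
```

```text
rot deg tool [ 0.21  0.06 -0.01]
target [ 0.3843 -0.3577  0.1017] now [ 0.3852 -0.3581  0.1029]
shift target-axes mm [ 0.68 -1.24  0.61]
guard now u,v,w mm [-62.55  -0.74   1.61] home-rel u 1.4469025577899253 F tool-target [-1.8  7.1 -4.3] t 20.1
```

Emit:
play_rows(steps=[[[0,0.002,0,0,0,0],[0,0,-0.0005,0,0,0],[0,0,0,0,0,0]]])

```text
t: 20.58
tcp_pos: [0.3853, -0.3576, 0.103]
tool_rot: [0.565, 0.783, 0.21, 0.152]
force: [0.6, -1.9, 3.1]
finger_gap: 0.13
```

```bash
python3 -c "
from tgt import *
rep(UH,.001)"
```

```text
rot deg tool [-0.    0.03 -0.01]
target [ 0.3843 -0.3577  0.1017] now [ 0.3853 -0.3576  0.103 ]
shift target-axes mm [ 0.24 -1.54  0.61]
guard now u,v,w mm [-62.46  -0.26   1.61] home-rel u 1.5377543702838614 F tool-target [-2.   1.5 -2.7] t 20.575
```

Emit:
play_rows(steps=[[[0,0,0,0,0,0],[0,0,0,0,0,0],[0,0,0,0,0,0],[0,0,0,0,0,0]]], fingers=0.35)

```text
t: 21.08
tcp_pos: [0.385, -0.3564, 0.1028]
tool_rot: [0.565, 0.783, 0.21, 0.151]
force: [0.5, 0.0, -0.0]
finger_gap: 0.348
```

```bash
python3 -c "
from tgt import *
rep(UH,.001)
s=snap('wrist','wrist15')"
```

```text
rot deg tool [-0.01 -0.11 -0.02]
target [ 0.3843 -0.3577  0.1017] now [ 0.385  -0.3564  0.1028]
shift target-axes mm [-0.94 -1.48  0.31]
guard now u,v,w mm [-62.53   1.04   1.31] home-rel u 1.473635028491696 F tool-target [-0.1  0.4  0.3] t 21.075
```

View pics/wrist15.png

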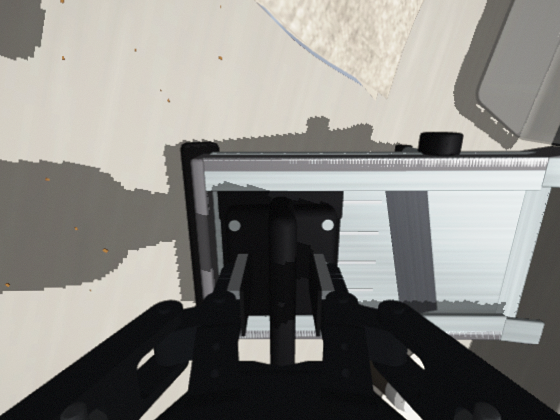

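Emit:
play_rows(steps=[[[0,0,-0.02,0,0,0],[0,0,-0.03,0,0,0],[0,0,-0.04,0,0,0],[-0.02,0,-0.04,0,0,0],[-0.03,0,-0.03,0,0,0],[-0.02,0,0,0,0,0],[0,0,0,0,0,0],[0,0,0,0,0,0],[0,0,0,0,0,0]]])

```text
t: 22.25
tcp_pos: [0.3313, -0.4469, 0.2408]
tool_rot: [0.565, 0.783, 0.211, 0.15]
force: [0.0, 0.4, -0.2]
finger_gap: 0.349
```

Run:
```python
from tgt import *
import pickle
s=snap('wrist','wrist16');pickle.dump(s,open('s16.pkl','wb'))
print(manip.sense()['tcp_pos'],manip.sense()['t'])
snap('side','side16')
```

```text
[ 0.3312981 -0.4472056  0.2409311] 22.3
```

View pics/wrist16.png

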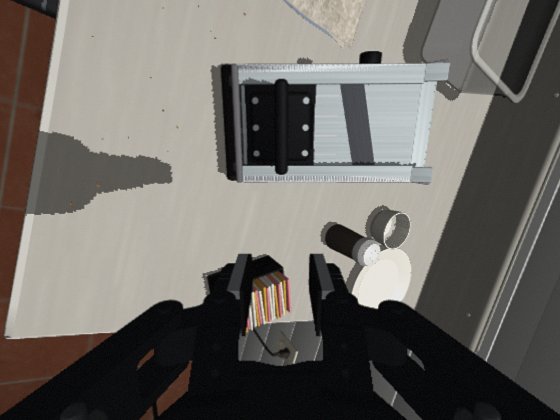

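View pics/side16.png

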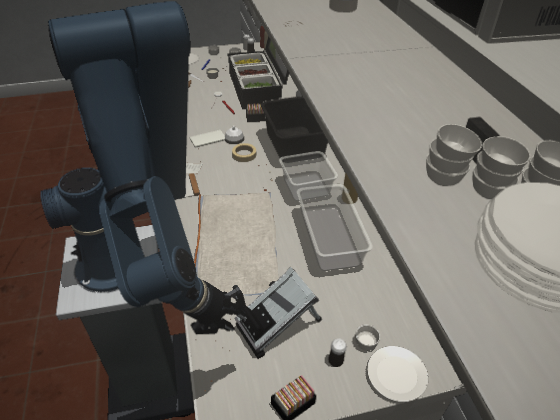

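Run:
```python
from tgt import *
import pickle
from scipy.optimize import least_squares
s=pickle.load(open('s16.pkl','rb'))
x0,y0,x1,y1=246,90,314,162
g=cv2.cvtColor(s['img'],cv2.COLOR_RGB2GRAY)[y0:y1,x0:x1].astype(float)
n,l,t,c=cv2.connectedComponentsWithStats((g>85).astype(np.uint8))
P=[];yy,xx=np.indices(g.shape)
for k in range(1,n):
    if 8<t[k,4]<80 and 3<t[k,0] and t[k,0]+t[k,2]<66:
        w=np.where(l==k,g-50,0);P.append([(w*xx).sum()/w.sum()+x0,(w*yy).sum()/w.sum()+y0])
P=np.array(P);print(P.round(1))
M=np.array([[a*.0243,b*.025,.0245] for a in(-1,1) for b in(-1,0,1)])
def f(v,ret=False):
    Q=M@R.from_rotvec([v[3],v[4],v[5]]).as_matrix().T+[UH+v[0],v[1],v[2]]
    p=proj(s,bed2w(Q,*V));d=np.linalg.norm(p[:,None]-P[None],axis=2);j=d.argmin(1);return (p-P[j]).ravel()
for free in(0,1):
    h=lambda v:f(np.r_[v[0],v[1],v[2]*free,v[3:]*(free)] if free else np.r_[v[0],v[1],.0,0,0,v[5]])
    r=least_squares(h,np.zeros(6),x_scale=[.01]*3+[.1]*3);print((r.x[:3]*1000).round(2),np.rad2deg(r.x[3:]).round(2),r.fun.round(2))
overlay(s,V,(210,50,450,200),'o16',3.2)
```

```text
[[305.7 100.2]
 [254.8 100.1]
 [255.4 127.2]
 [305.1 127.2]
 [256.  153. ]
 [304.5 152.7]]
[ 0.76 -1.06 14.85] [ 0.    0.   -0.07] [ 0.29 -0.15  0.22 -0.01  0.14  0.06 -0.22  0.11 -0.2   0.01 -0.22 -0.05]
[ 0.14 -0.71  1.7 ] [ 0.75  1.58 -0.1 ] [ 0.18  0.05  0.09  0.03 -0.01 -0.12 -0.14  0.17 -0.07  0.02 -0.05 -0.14]
```

View pics/o16.png

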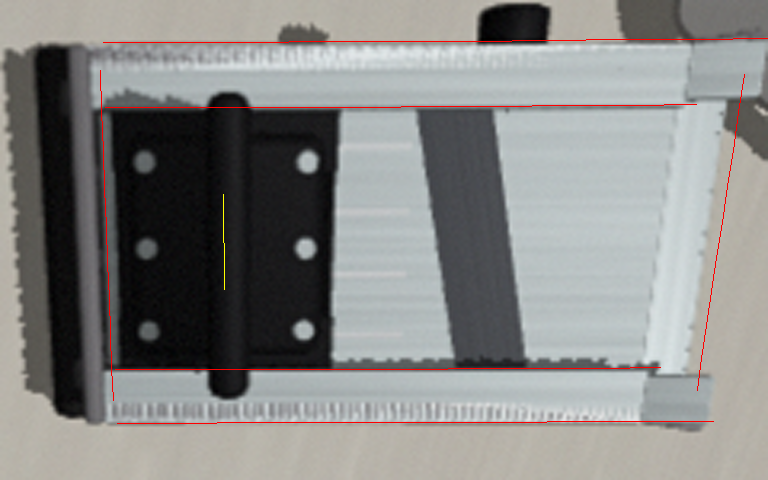

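Run:
```python
from tgt import *
import pickle
s=pickle.load(open('s16.pkl','rb'));x0,y0,x1,y1=215,80,335,175;sc=6
im=cv2.resize(s['img'][y0:y1,x0:x1,::-1],None,fx=sc,fy=sc,interpolation=cv2.INTER_CUBIC)
im=np.clip(255*(im/255.)**.6,0,255).astype(np.uint8)
def ln(a,b,c):
    p=proj(s,bed2w(np.array([a,b]),*V));p=((p-[x0,y0]+.5)*sc-.5).round().astype(int);cv2.line(im,tuple(map(int,p[0])),tuple(map(int,p[1])),c,1)
for e in(-.036,.036): ln((UH+e,-.04,.008),(UH+e,.04,.008),(0,255,0))
ln((UH-.037,-.04,.016),(UH-.037,.04,.016),(0,0,255))
ln((UH-.037,-.04,.008),(UH-.037,.04,.008),(0,165,255))
ln((UH-.037,-.04,.0),(UH-.037,.04,.0),(255,0,255))
for e in(-.006,.006): ln((UH+e,-.041,.06),(UH+e,.041,.06),(255,255,0))
cv2.imwrite('pics/g16.png',im)
```

```text
(no output)
```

View pics/g16.png

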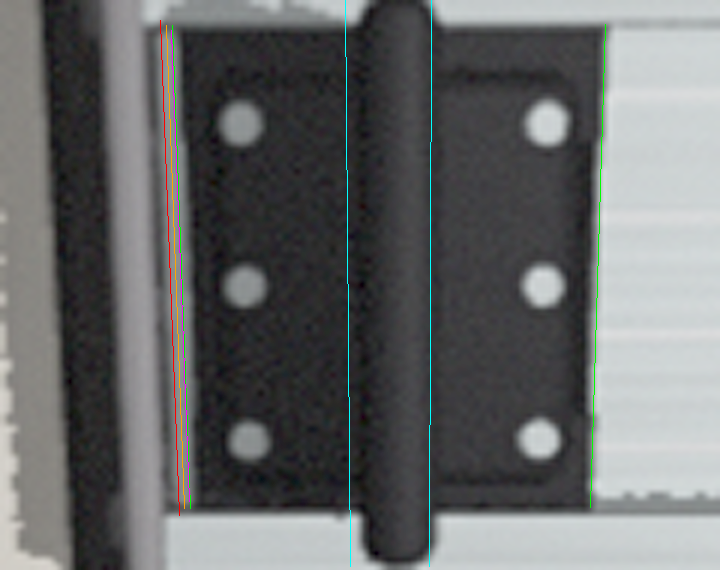

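```bash
cat > rect.py <<'E'
from tgt import *
import pickle
def rect(s,w,V=V,u=(-.11,.11),v=(-.06,.06),res=.0003):
    uu=np.arange(u[0],u[1],res);vv=np.arange(v[1],v[0],-res);U,W=np.meshgrid(uu,vv)
    p=proj(s,bed2w(np.c_[U.ravel(),W.ravel(),np.full(U.size,w)],*V)).astype(np.float32)
    return cv2.remap(s['img'][:,:,::-1],p[:,0].reshape(U.shape),p[:,1].reshape(U.shape),cv2.INTER_CUBIC)
E
python3 - <<'E'
from rect import *
a=rect(pickle.load(open('s5.pkl','rb'))['wrist'],0);b=rect(pickle.load(open('s16.pkl','rb')),0)
im=np.vstack([a[:,:],b]);
im=cv2.resize(im,None,fx=1.0,fy=.72)
cv2.imwrite('pics/r0.png',im);print(im.shape)
E
```

```text
(576, 734, 3)
```

View pics/r0.png

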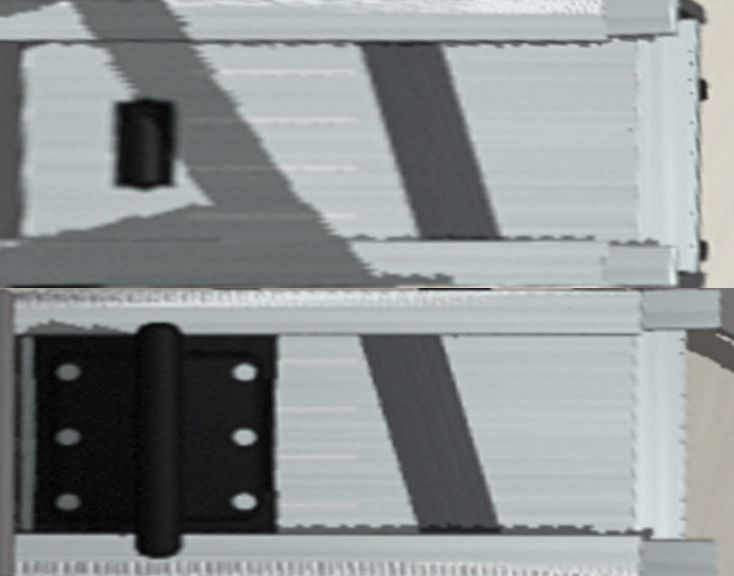

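Run:
```python
import cv2,numpy as np
a=cv2.imread('pics/wrist10.png')[140:345,70:215];b=cv2.imread('pics/wrist16.png')[55:190,215:310]
f=lambda x:cv2.resize(np.clip(255*(x/255.)**.6,0,255).astype(np.uint8),(390,560),interpolation=cv2.INTER_CUBIC)
cv2.imwrite('pics/z.png',np.hstack([f(a),f(b)]))
```

```text
(no output)
```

View pics/z.png

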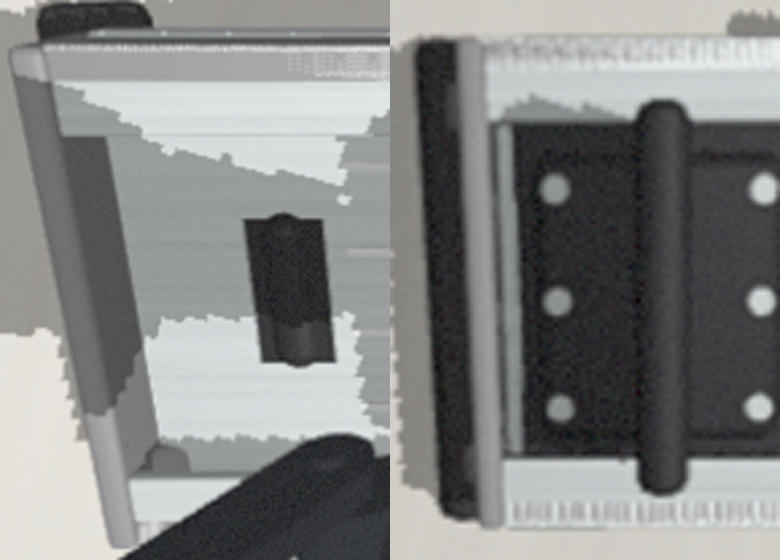

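```bash
cat >> tgt.py <<'E'
def Rt2():
    A=Rt();return np.c_[A[:,1],-A[:,0],A[:,2]]  # +90 about tool z: x'=y, y'=-x
def rep2(u,w):
    s=manip.sense();A=R.from_quat(s['tool_rot']).as_matrix();t=bed2w([[u,0,w]],*V)[0]
    print('rot',np.rad2deg(R.from_matrix(A.T@Rt2()).as_rotvec()).round(2),'shift in final axes mm',(Rt2().T@(t-s['tcp_pos'])*1000).round(2))
    q=Rt().T@(s['tcp_pos']-bed2w([[0,0,0]],*V)[0]);print('tcp u,v,w',(q[[1,0,2]]*[1,1,-1]*1000).round(2),'F u,v,w',(Rt().T@s['force'])[[1,0,2]].round(1),'t',s['t'],'q',s['q'].round(2))
E
python3 -c "
from tgt import *
rep2(-.002,.1)"
```

```text
rot [-0.12 -0.14 89.97] shift in final axes mm [ 59.82 -67.8  115.87]
tcp u,v,w [-61.82 -67.8  215.87] F u,v,w [-0.2 -0.6 -0.1] t 22.35 q [-1.39  0.47  1.72  0.59  1.11 -2.02]
```

Emit:
play_rows(steps=[[[0,0,0,0,0,10],[0,0,0,0,0,10],[0,0,0,0,0,10],[0,0,0,0,0,10],[0,0,0,0,0,10],[0,0,0,0,0,10],[0,0,0,0,0,10],[0,0,0,0,0,10],[0,0,0,0,0,10],[0,0,0,0,0,0]]], fingers=0)

```text
t: 23.6
tcp_pos: [0.3314, -0.4481, 0.2413]
tool_rot: [0.953, 0.155, 0.255, -0.042]
force: [1.2, 0.2, 0.8]
finger_gap: -0.007
```

Emit:
play_rows(steps=[[[0.02,-0.02,0.02,0,0,0],[0.02,-0.025,0.03,0,0,0],[0.02,-0.023,0.03,0,0,0],[0,0,0.036,0,0,0],[0,0,0,0,0,0],[0,0,0,0,0,0],[0,0,0,0,0,0]]])

```text
t: 24.48
tcp_pos: [0.414, -0.3505, 0.172]
tool_rot: [0.954, 0.154, 0.256, -0.041]
force: [-0.1, -0.6, -0.5]
finger_gap: -0.002
```

```bash
python3 -c "
from tgt import *
rep2(-.002,.038)
import pickle
s=snap('wrist','wrist17');pickle.dump(s,open('s17.pkl','wb'))"
```

```text
rot [ 0.07 -0.01  0.04] shift in final axes mm [-5.000e-02 -1.800e+00  6.358e+01]
tcp u,v,w [ -1.95  -1.8  101.58] F u,v,w [-0.5 -0.5  0.3] t 24.475 q [-1.17  0.54  1.89  0.75  0.82 -0.48]
```

View pics/wrist17.png

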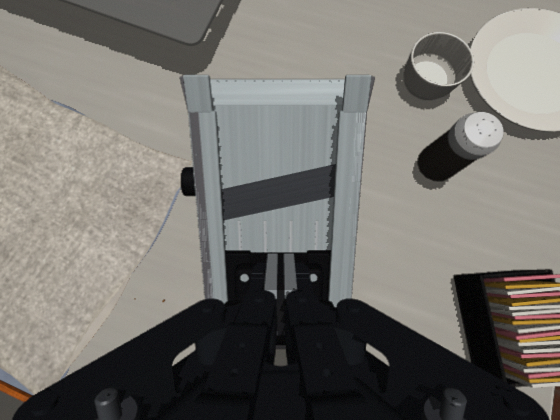

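Emit:
play_rows(steps=[[[0,-0.0018,0.02,0,0,0],[0,0,0.02,0,0,0],[0,0,0.015,0,0,0],[0,0,0.008,0,0,0],[0,0,0,0,0,0],[0,0,0,0,0,0]]])

```text
t: 25.28
tcp_pos: [0.4436, -0.3378, 0.1167]
tool_rot: [0.954, 0.154, 0.255, -0.042]
force: [-0.3, 0.4, -0.1]
finger_gap: -0.002
```

```bash
python3 -c "
from tgt import *
rep2(-.022,.038)
import pickle
s=snap('wrist','wrist18');snap('side','side18')"
```

```text
rot [-0.05 -0.01  0.  ] shift in final axes mm [-20.17   1.01  -0.38]
tcp u,v,w [-1.83  1.01 37.62] F u,v,w [-0.2  0.5 -0. ] t 25.275 q [-1.11  0.65  1.9   0.86  0.71 -0.56]
```

View pics/wrist18.png

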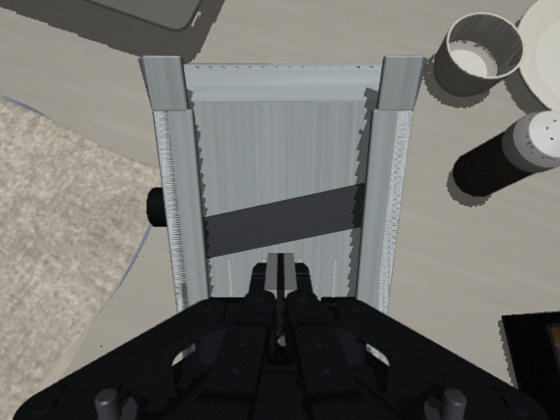

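Emit:
play_rows(steps=[[[-0.006,-0.001,0,0,0,0],[-0.006,0,0,0,0,0],[-0.003,0,0,0,0,0],[-0.003,0,0,0,0,0],[-0.002,0,0,0,0,0],[0,0,0,0,0,0]]])

```text
t: 26.12
tcp_pos: [0.4269, -0.342, 0.1066]
tool_rot: [0.953, 0.154, 0.256, -0.042]
force: [1.5, 0.1, 1.1]
finger_gap: 0.002
```

```bash
python3 -c "
from tgt import *
rep2(-.022,.038)"
```

```text
rot [-0.07 -0.03 -0.01] shift in final axes mm [-0.3   2.21 -0.49]
tcp u,v,w [-21.7    2.21  37.51] F u,v,w [ 1.8 -0.3 -0.2] t 26.125 q [-1.14  0.67  1.92  0.88  0.7  -0.62]
```

Emit:
play_rows(steps=[[[-0.002,0.002,0,0,0,0],[-0.002,0,0,0,0,0],[0,0,0,0,0,0],[0,0,0,0,0,0]]])

```text
t: 26.62
tcp_pos: [0.426, -0.3432, 0.106]
tool_rot: [0.953, 0.154, 0.258, -0.044]
force: [6.9, 3.7, 7.6]
finger_gap: 0.002
```

```bash
python3 -c "
from tgt import *
rep2(-.022,.038)"
```

```text
rot [-0.26 -0.34 -0.03] shift in final axes mm [ 1.13  1.45 -0.37]
tcp u,v,w [-23.13   1.45  37.63] F u,v,w [10.5  1.4 -2.7] t 26.625 q [-1.15  0.67  1.92  0.88  0.71 -0.63]
```

Emit:
play_rows(steps=[[[-0.002,0.001,0,0,0,0],[-0.002,0,0,0,0,0],[0,0,0,0,0,0],[0,0,0,0,0,0]]])

```text
t: 27.12
tcp_pos: [0.4251, -0.3435, 0.1059]
tool_rot: [0.952, 0.154, 0.261, -0.046]
force: [13.9, 8.6, 15.6]
finger_gap: 0.0
```

```bash
python3 -c "
from tgt import *
rep2(-.022,.038)"
```

```text
rot [-0.41 -0.74 -0.07] shift in final axes mm [ 1.97  1.35 -0.07]
tcp u,v,w [-23.97   1.35  37.93] F u,v,w [21.6  3.8 -5.5] t 27.125 q [-1.15  0.68  1.92  0.89  0.71 -0.64]
```

Emit:
play_rows(steps=[[[-0.002,0,0,0,0,0],[-0.002,0,0,0,0,0],[0,0,0,0,0,0],[0,0,0,0,0,0]]])

```text
t: 27.62
tcp_pos: [0.4243, -0.3438, 0.106]
tool_rot: [0.951, 0.154, 0.264, -0.047]
force: [20.9, 10.7, 22.8]
finger_gap: -0.003
```

```bash
python3 -c "
from tgt import *
rep2(-.022,.038)"
```

```text
rot [-0.46 -1.15 -0.1 ] shift in final axes mm [2.67 1.34 0.51]
tcp u,v,w [-24.67   1.34  38.51] F u,v,w [31.5  3.5 -8.2] t 27.625 q [-1.16  0.68  1.92  0.9   0.72 -0.65]
```

Emit:
play_rows(steps=[[[0.006,0,0,0,0,0],[0.01,0,0,0,0,0],[0,0,-0.03,0,0,0],[0,0,-0.05,0,0,0],[0,0,-0.04,0,0,-10],[0,0,0,0,0,-10],[0,0,0,0,0,-10],[0,0,0,0,0,-10],[0,0,0,0,0,-10],[0,0,0,0,0,-10]]])

```text
t: 28.88
tcp_pos: [0.3736, -0.3636, 0.2119]
tool_rot: [0.747, 0.612, 0.241, 0.092]
force: [0.5, 0.7, 1.1]
finger_gap: -0.001
```

Emit:
play_rows(steps=[[[0,0,0,0,0,-10],[0,0,0,0,0,-10],[0,0,0,0,0,-10],[-0.04,-0.03,0,0,0,0],[-0.04,-0.03,0,0,0,0],[0,0,0,0,0,0],[0,0,0,0,0,0],[0,0,0,0,0,0]]], fingers=0.35)

```text
t: 29.88
tcp_pos: [0.3501, -0.4538, 0.1824]
tool_rot: [0.565, 0.783, 0.21, 0.15]
force: [-0.2, 0.4, 0.2]
finger_gap: 0.349
```

Run:
```python
from rect import *
rep(UH,.1)
s=snap('wrist','wrist19');pickle.dump(s,open('s19.pkl','wb'))
a=rect(s,0,u=(-.11,.0),v=(-.05,.05),res=.00015);b=rect(pickle.load(open('s16.pkl','rb')),0,u=(-.11,.0),v=(-.05,.05),res=.00015)
im=np.hstack([a[:,:400],b[:,:400]]);im=np.clip(255*(im/255.)**.6,0,255).astype(np.uint8);cv2.imwrite('pics/r19.png',im[:600]);print(im.shape)
```

```text
rot deg tool [-0.01 -0.14 -0.  ]
target [ 0.3373 -0.3733  0.1875] now [ 0.3501 -0.4538  0.1824]
shift target-axes mm [80.49 13.95  2.13]
guard now u,v,w mm [-77.96 -80.36 102.13] home-rel u -13.963661341945405 F tool-target [ 0.5  0.  -0.2] t 29.875
(667, 800, 3)
```

View pics/wrist19.png

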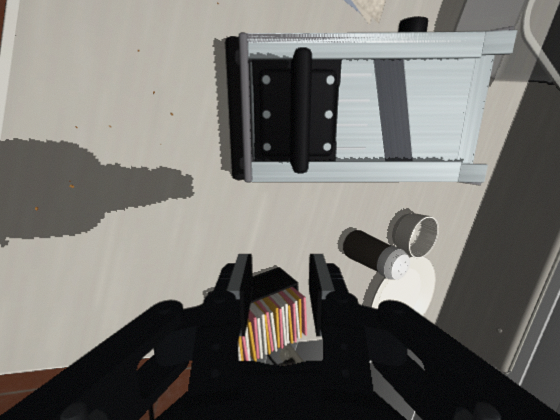

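View pics/r19.png

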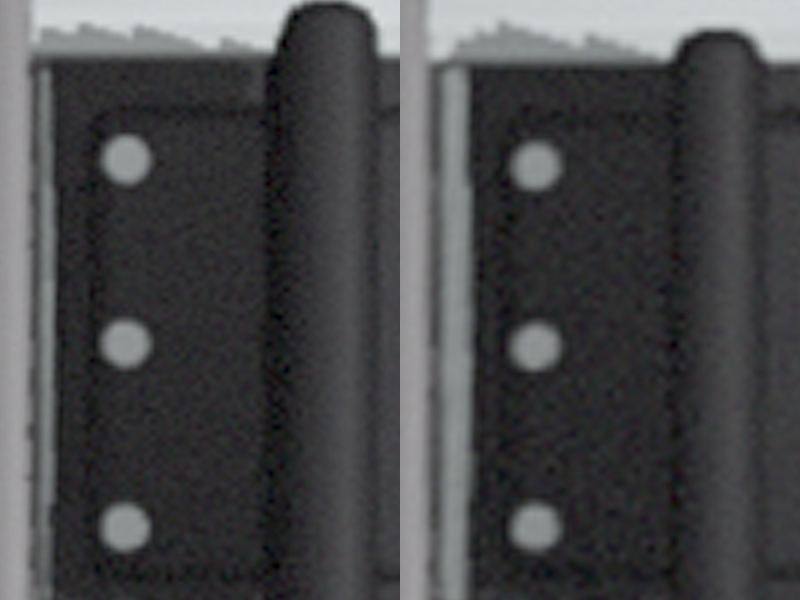

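Emit:
play_rows(steps=[[[0.04,0.03,0,0,0,10],[0,0,0,0,0,10],[0,0,0,0,0,10],[0,0,0,0,0,10],[0,0,0,0,0,10],[0,0,0,0,0,10],[0,0,0,0,0,10],[0,0,0,0,0,10],[0,0,0,0,0,10],[0,0,0,0,0,0]]], fingers=0)

```text
t: 31.18
tcp_pos: [0.3623, -0.4082, 0.1977]
tool_rot: [0.953, 0.156, 0.255, -0.042]
force: [0.7, 0.7, -0.1]
finger_gap: -0.001
```

```bash
python3 -c "
from tgt import *
rep2(-.01,.038)"
```

```text
rot [-0.08  0.01  0.16] shift in final axes mm [ 37.3  -40.25 119.48]
tcp u,v,w [-47.3  -40.25 157.48] F u,v,w [0.7 0.4 0.5] t 31.175 q [-1.31  0.52  1.81  0.65  0.96 -0.49]
```

Emit:
play_rows(steps=[[[0.02,-0.02,0.01,0,0,0],[0.017,-0.02,0.03,0,0,0],[0,0,0.03,0,0,0],[0,0,0.03,0,0,0],[0,0,0.012,0,0,0],[0,0,0.008,0,0,0],[0,0,0,0,0,0],[0,0,0,0,0,0]]])

```text
t: 32.17
tcp_pos: [0.4367, -0.3425, 0.1126]
tool_rot: [0.954, 0.154, 0.256, -0.041]
force: [-0.5, 0.1, -0.2]
finger_gap: -0.001
```

```bash
python3 -c "
from tgt import *
rep2(-.024,.038)"
```

```text
rot [ 0.01 -0.01  0.02] shift in final axes mm [-13.18  -1.33   0.13]
tcp u,v,w [-10.82  -1.33  38.13] F u,v,w [-0.5  0.2 -0. ] t 32.175 q [-1.12  0.66  1.9   0.87  0.71 -0.58]
```

Emit:
play_rows(steps=[[[-0.006,-0.001,0,0,0,0],[-0.005,0,0,0,0,0],[-0.003,0,0,0,0,0],[-0.003,0,0,0,0,0],[-0.003,0,0,0,0,0],[-0.002,0,0,0,0,0],[0,0,0,0,0,0],[0,0,0,0,0,0]]])

```text
t: 33.17
tcp_pos: [0.4246, -0.3449, 0.1064]
tool_rot: [0.951, 0.153, 0.264, -0.045]
force: [19.7, 6.6, 20.2]
finger_gap: 0.001
```

```bash
python3 -c "
from tgt import *
rep2(-.024,.038)"
```

```text
rot [-0.2  -1.05 -0.1 ] shift in final axes mm [0.57 0.21 0.89]
tcp u,v,w [-24.57   0.21  38.89] F u,v,w [28.1  0.1 -7.1] t 33.175 q [-1.16  0.68  1.92  0.9   0.72 -0.65]
```

Emit:
play_rows(steps=[[[-0.002,0,0,0,0,0],[0,0,0,0,0,0],[0,0,0,0,0,0]]])

```text
t: 33.55
tcp_pos: [0.4241, -0.345, 0.1063]
tool_rot: [0.951, 0.153, 0.265, -0.045]
force: [24.5, 8.4, 24.2]
finger_gap: -0.0
```

```bash
python3 -c "
from tgt import *
rep2(-.024,.038)"
```

```text
rot [-0.23 -1.24 -0.11] shift in final axes mm [0.98 0.25 1.06]
tcp u,v,w [-24.98   0.25  39.06] F u,v,w [34.5  0.3 -8.1] t 33.55 q [-1.16  0.68  1.92  0.9   0.72 -0.66]
```

Emit:
play_rows(steps=[[[0.005,0,0,0,0,0],[0,0,0,0,0,0],[0,0,0,0,0,0]]])

```text
t: 33.92
tcp_pos: [0.4249, -0.3448, 0.1061]
tool_rot: [0.952, 0.154, 0.261, -0.044]
force: [13.0, 4.6, 13.6]
finger_gap: 0.0
```

```bash
python3 -c "
from tgt import *
rep2(-.024,.038)"
```

```text
rot [-0.15 -0.68 -0.05] shift in final axes mm [0.42 0.27 0.43]
tcp u,v,w [-24.42   0.27  38.43] F u,v,w [18.8  0.3 -4.9] t 33.925 q [-1.15  0.67  1.92  0.89  0.71 -0.64]
```

Emit:
play_rows(steps=[[[0.006,0,0,0,0,0],[0.01,0,0,0,0,0],[0,0,-0.03,0,0,0],[0,0,-0.05,0,0,0],[0,0,-0.04,0,0,-10],[0,0,0,0,0,-10],[0,0,0,0,0,-10],[0,0,0,0,0,-10],[0,0,0,0,0,-10],[0,0,0,0,0,-10]]])

```text
t: 35.17
tcp_pos: [0.3768, -0.3608, 0.2141]
tool_rot: [0.747, 0.612, 0.242, 0.092]
force: [0.4, 0.0, 0.4]
finger_gap: -0.0
```

Emit:
play_rows(steps=[[[0,0,0,0,0,-10],[0,0,0,0,0,-10],[0,0,0,0,0,-10],[-0.04,-0.03,0,0,0,0],[-0.04,-0.04,0,0,0,0],[0,0,0,0,0,0],[0,0,0,0,0,0],[0,0,0,0,0,0]]])

```text
t: 36.17
tcp_pos: [0.345, -0.4544, 0.1795]
tool_rot: [0.565, 0.783, 0.211, 0.151]
force: [0.8, 0.2, 0.5]
finger_gap: -0.003
```

Run:
```python
from rect import *
rep(UH,.1)
s=snap('wrist','wrist20');pickle.dump(s,open('s20.pkl','wb'))
a=rect(s,0,u=(-.11,.0),v=(-.05,.05),res=.00015);b=rect(pickle.load(open('s19.pkl','rb')),0,u=(-.11,.0),v=(-.05,.05),res=.00015)
im=np.hstack([a[:,:400],b[:,:400]]);im=np.clip(255*(im/255.)**.6,0,255).astype(np.uint8);cv2.imwrite('pics/r20.png',im[:600])
for n,x in(('20',s),('19',pickle.load(open('s19.pkl','rb'))),('16',pickle.load(open('s16.pkl','rb')))):
    r=rect(x,0,u=(-.11,.06),v=(-.05,.05),res=.0003);g=cv2.cvtColor(r,cv2.COLOR_BGR2GRAY)
    row=g[150:172].mean(0);print(n,'low',row[0:45].astype(int).tolist(),'right edge',row[262:290].astype(int).tolist())
snap('side','side20')
```

```text
rot deg tool [ 0.01 -0.15  0.01]
target [ 0.3373 -0.3733  0.1875] now [ 0.345  -0.4544  0.1795]
shift target-axes mm [79.46 19.72  2.14]
guard now u,v,w mm [-83.72 -79.32 102.14] home-rel u -19.71960399784123 F tool-target [-0.  1.  0.] t 36.175
20 low [95, 98, 99, 101, 104, 106, 109, 112, 114, 114, 114, 111, 102, 92, 80, 62, 46, 36, 33, 40, 50, 60, 69, 70, 60, 44, 27, 16, 11, 8, 7, 10, 11, 11, 11, 11, 11, 11, 11, 11, 11, 9, 8, 7, 5] right edge [15, 27, 43, 72, 108, 143, 174, 190, 194, 196, 196, 194, 193, 193, 192, 192, 192, 193, 193, 193, 193, 193, 193, 194, 193, 193, 193, 193]
19 low [102, 103, 104, 107, 109, 111, 114, 116, 117, 117, 116, 110, 105, 97, 80, 61, 45, 35, 36, 45, 57, 69, 81, 88, 89, 81, 63, 40, 20, 9, 8, 8, 8, 10, 12, 12, 12, 13, 12, 12, 11, 11, 11, 10, 8] right edge [13, 16, 31, 50, 76, 115, 153, 185, 205, 206, 200, 198, 197, 196, 196, 196, 196, 196, 196, 196, 196, 196, 196, 197, 197, 198, 197, 197]
16 low [101, 103, 104, 107, 109, 111, 112, 112, 111, 108, 102, 94, 87, 77, 64, 50, 39, 33, 33, 39, 49, 61, 72, 81, 89, 95, 97, 96, 94, 93, 92, 87, 79, 71, 63, 50, 36, 25, 16, 9, 8, 9, 11, 11, 13] right edge [14, 14, 13, 13, 12, 11, 13, 17, 20, 27, 44, 63, 82, 106, 133, 154, 170, 184, 191, 189, 186, 185, 185, 185, 184, 184, 184, 184]
```

View pics/r20.png

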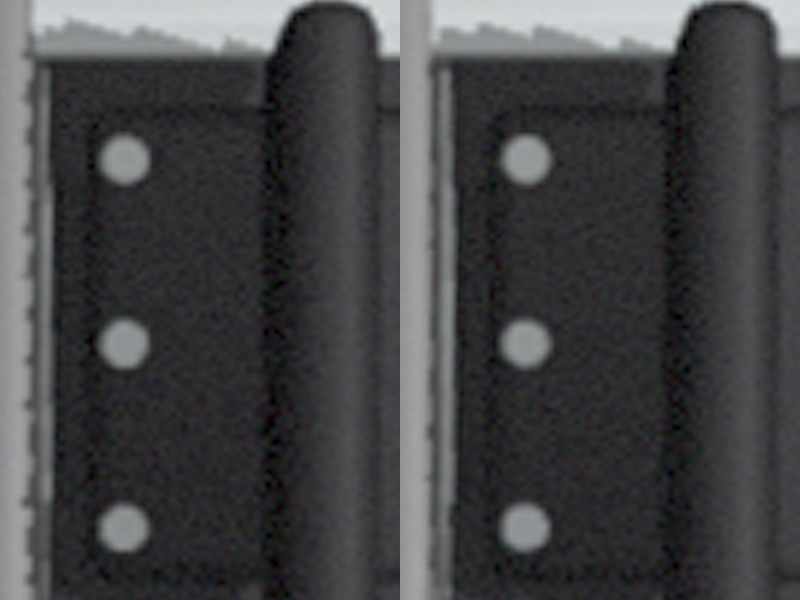

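View pics/side20.png

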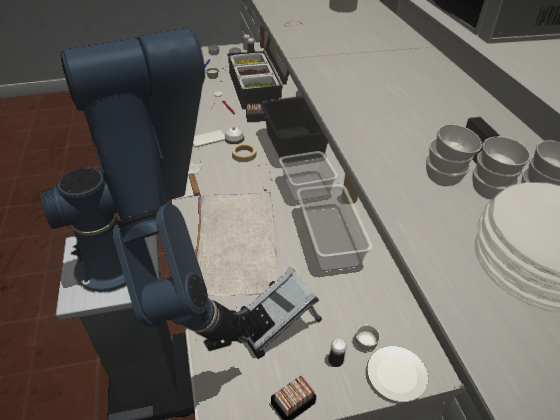

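```bash
python3 -c "
from h import *
s=manip.sense();print(s['qd'].round(3),s['force'].round(1),s['t']);print(manip.sign_off())"
```

```text
[ 0.001 -0.    -0.006  0.    -0.002 -0.002] [-0.4  0.4  0. ] 36.275
the job is handed in; nothing more can be done
None
```

I put the hand guard into the rails from the open upper end, slid it down over the catch, and let go. I handed the job in at 36.3 s.

- **First release:** the first push, holding the grip, stalled at 31 N. The arm's position reading put the guard under 1 mm short of home, but a wrist picture showed it about 3 to 4 mm short.
- **Mend:** I closed the fingers and pushed low on the guard's block, twice, at up to about 35 N. That moved it about another 3 mm.
- **Final position:** the last wrist picture shows about 1.3 mm between the slide and the end stop. The nominal gap at home is 1 mm, so I put the guard within about 1 mm of home along the bed. My slicer pose may be 1 to 2 mm off along the bed, so I relied on the gap seen in the picture rather than on arm coordinates.
- **Other checks:** the guard lies square under both lips. The robot touched nothing and was at rest when I handed in. In the last side picture the ramekin, shaker and tape look unmoved; I did not measure them.
- **Not checked directly:** the catch is hidden under the guard, so that it is up in the notch is inferred from the guard's position. I did not do a pull test.

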